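# Lay the altar plaques in a row and set out the tea cups

### The arm

A 6-joint arm with a two-finger parallel gripper is mounted at the origin on the work surface. World frame = base frame: x ahead of the robot, y to its left, z up, the work surface at z = 0. Lengths are in m, angles in rad, forces in N, time in s.
With the tool pointing down it reaches from about 0.275 to 0.775 m from the base axis. Payload 14.6 kg.
Tool frame: the origin (TCP) lies between the finger pads; the fingertips stand 22 mm ahead of it and the grasp point (between the pads) lies 3 mm ahead of it; x points along the fingers, y is the direction in which the jaws open and shut, and the axes are right-handed (so a half turn about x gives the same grasp; the last joint's range is limited). The gripper opens to 85 mm and grips with 20 to 120 N. Pads are 22 mm wide; open, the fingers measure 114 mm over their backs; the gripper's body (76 mm by 85 mm) begins 54 mm behind the grasp point. The pads swing forward as they close: fully open they stand 13 mm farther back than shut.
Start: joints at [1.025, 0.263, -0.048, 1.259, 0, 1.415], TCP at [0.2, 0.485, 0.253] pointing down, gripper open.
Joint ranges: [-2.65, 2.65], [-0.89, 1.7], [-1.18, 1.37], [-2.13, 2.11], [-1.35, 1.29], [-3.14, 3.14]. Speed limits (rad/s): [1.89, 1.89, 2.57, 2.79, 3.14, 3.14].

### API

Orientations are given as a unit quaternion [w, x, y, z].
In Python, from bench import r gives the robot as it stands. The module is installed in compiled form; this text tells all that it offers.
- The arm moves only by the tool move_arm, never from a script. Its argument "commands" is a list of rows, each an object of numbers: "jaw": the opening, from 0 (shut) to 1 (fully open); "dx", "dy", "dz": the shift along the tool's x, y, z in cm; "twist": the turn about the tool's x in degrees. A call has 1 to 12 rows; each row is the pose to reach, as a shift and turn from the pose commanded when the call began, along the tool's axes at that moment; what a row does not reach only later rows make up. A row lasts 1/8 s, in which the tool goes at most 62.5 mm and 10.7 degrees, less where a joint would pass 70% of its speed; a pose out of reach is approached as far as the arm can. A call with a gripper value outside its range is refused whole. The fingers move at their own pace and stop on an object; the grip force is fixed at half the most. Time passes only in rows, so rows that repeat a pose let the fingers close. It gives the time, the measured TCP pose, the force and the opening at its end, in the units of the state.
- r.state(): the state, without advancing time (a new reading comes with each control period).
- r.snapshot(name): name is "scene" or "top"; returns a dict with "color" (420x560x3 uint8, blue, green, red), "vfov" (degrees; the focal length in pixels is half the picture's height over the tangent of half this angle, whatever the lens; pixels are square), "cx", "cy" (the principal point, pixels), "extrinsics" (4x4, takes a point from camera to world coordinates). Camera axes: x right, y down, z forward; pixel columns grow to the right and rows downward; lengths in m; the calibration is good to about 2 mm. A picture is of the moment at which its call begins. There is no depth.
- r.finish_job(): hands the job in, once; it reports no verdict.
The state is a dict: "clock": time; "joint_pos": joint angles; "joint_vel": joint speeds; "joint_efforts": joint torques, N m; "ee_pos": TCP position; "tool_rot": TCP orientation; "ft_force": force on the tool from outside, world axes, zero at the start; "moment": the same for the moment, N m; "grip_width": finger opening in m.
Only numpy, scipy, OpenCV 4.12 (cv2) and the standard library are available. Lean on these libraries where they do the work, as an engineer would, in place of code of your own. Each camera call takes 0.05 s, during which the arm holds its last target.

### The job

Set out the tea offering: slide each thin yellow plaque along its lane until it sticks out over the open front edge of the dark stand, pick it up there, and lay it flat and square in one of the gold outlines on the red board, one plaque to an outline, the middle outline being used so that they lie side by side in a row. Then stand the two white tea cups upright, each in the middle of a plaque of its own on the board. Leave the other things on the table where they are.

Things in the scene. Friction and masses are not known exactly. Their poses are not given: they have to be found in the camera images.
- stand: dark lacquered stand, fixed, 225 mm deep (its x), 202 mm wide (its y); origin under its centre on the table. Three lanes run along its x at y = +64, 0, -64 mm in its frame, each 54 mm wide, floor 45 mm above the table, with rails 10 mm wide and 8 mm high between and outside them. An 8 mm thick, 8 mm high wall closes the back (+x); the front (-x, towards the robot) is open
- stand_edge1 (a point): middle of the open front edge of the middle lane of the stand, at floor height (45 mm above the table, a sheer drop); 112.5 mm in front (-x) of the stand's centre; axes as the stand's
- board: low red offering board, fixed, 180 mm deep (its x), 226 mm wide (its y), top 6 mm above the table; origin under its centre on the table. Three gold outlines on its top mark the places, 78 mm apart in a row along its y, each for one plaque with its long side along the board's x
- place1 (a point): centre of the left (+y) outlined place, on the board's top; axes as the board's
- place2 (a point): centre of the middle outlined place, on the board's top; axes as the board's
- place3 (a point): centre of the right (-y) outlined place, on the board's top; axes as the board's
- plaque1_mid (a point): centre of a thin yellow wooden plaque with two red bands, 120 mm long (its x), 50 mm wide (its y), 4 mm thick, 30 g. Starts flat in a lane of the stand, its length along the lane, 2 mm of play to each rail, wholly on the stand, at least 45 mm of free lane behind it. Two or three plaques are present (None: absent)
- plaque1: the same plaque; origin at the centre of its underside
- plaque2_mid (a point): centre of a thin yellow wooden plaque with two red bands, 120 mm long (its x), 50 mm wide (its y), 4 mm thick, 30 g. Starts flat in a lane of the stand, its length along the lane, 2 mm of play to each rail, wholly on the stand, at least 45 mm of free lane behind it. Two or three plaques are present (None: absent)
- plaque2: the same plaque; origin at the centre of its underside
- plaque3_mid (a point): centre of a thin yellow wooden plaque with two red bands, 120 mm long (its x), 50 mm wide (its y), 4 mm thick, 30 g. Starts flat in a lane of the stand, its length along the lane, 2 mm of play to each rail, wholly on the stand, at least 45 mm of free lane behind it. Two or three plaques are present (None: absent)
- plaque3: the same plaque; origin at the centre of its underside
- cup1_mid (a point): centre (20 mm above its foot) of a white open tea cup, 50 mm across and 40 mm high, almost straight-sided, foot 44 mm across, 110 g; its z is up when upright. Starts upright on the table between the stand and the board
- cup1: the same cup; origin at the centre of its foot
- cup2_mid (a point): centre (20 mm above its foot) of a white open tea cup, 50 mm across and 40 mm high, almost straight-sided, foot 44 mm across, 110 g; its z is up when upright. Starts upright on the table between the stand and the board
- cup2: the same cup; origin at the centre of its foot
- censer: small brass censer, a squat pot 76 mm across and 46 mm high, a bystander at the back; origin at the centre of its underside
- brush_rest: dark wooden rest with a writing brush on it, 20 x 185 mm, 25 mm high, a bystander in front; origin at the centre of its underside
- melon: yellow melon on a red dish 176 mm across, 125 mm high, a bystander at the right; origin at the centre of its underside
- candle_jar: red glass candle jar, 60 mm across, 90 mm high, a bystander at the left; origin at the centre of its underside
- rice_bowl: white bowl 100 mm across, 55 mm high, a bystander at the back; origin at the centre of its underside
Not all that is in view belongs to the job. Leave any pink or purple look-alike of the plaque2 alone.

How it is judged:
On the way:
1. a plaque lies flat in its lane and overhangs the stand's front edge by at least 25 mm (((x of plaque1_mid in the frame of stand between -0.12 and -0.0775 m and height (world z) of plaque1_mid between 0.043 and 0.052 m and angle between plaque1_mid's own z axis and vertical below 0.12 rad) or (x of plaque2_mid in the frame of stand between -0.12 and -0.0775 m and height (world z) of plaque2_mid between 0.043 and 0.052 m and angle between plaque2_mid's own z axis and vertical below 0.12 rad) or (x of plaque3_mid in the frame of stand between -0.12 and -0.0775 m and height (world z) of plaque3_mid between 0.043 and 0.052 m and angle between plaque3_mid's own z axis and vertical below 0.12 rad))), for 0.2 s.
At the end, for the whole second after the job is handed in: Every plaque lies flat, at rest, within 12 mm of the centre of an outline, its long side within 8 deg of the board's x; the middle outline is taken; each cup stands upright (7 deg), at rest, within 13 mm of the centre of a plaque on the board; one cup to a plaque ((horizontal distance between plaque1_mid and place1 below 0.012 m or horizontal distance between plaque1_mid and place2 below 0.012 m or horizontal distance between plaque1_mid and place3 below 0.012 m) and angle between the x axis of each of plaque1_mid, plaque2_mid, plaque3_mid and the x axis of board, either way round below 0.14 rad and height (world z) of plaque1_mid between 0.005 and 0.0115 m and linear speed of each of plaque1, plaque2, plaque3, cup1, cup2 below 0.02 m/s and (horizontal distance between plaque2_mid and place1 below 0.012 m or horizontal distance between plaque2_mid and place2 below 0.012 m or horizontal distance between plaque2_mid and place3 below 0.012 m) and height (world z) of plaque2_mid between 0.005 and 0.0115 m and (horizontal distance between plaque3_mid and place1 below 0.012 m or horizontal distance between plaque3_mid and place2 below 0.012 m or horizontal distance between plaque3_mid and place3 below 0.012 m) and height (world z) of plaque3_mid between 0.005 and 0.0115 m and horizontal distance between any of plaque1_mid, plaque2_mid, plaque3_mid and place2 below 0.012 m and (horizontal distance between cup1_mid and plaque1_mid below 0.013 m or horizontal distance between cup1_mid and plaque2_mid below 0.013 m or horizontal distance between cup1_mid and plaque3_mid below 0.013 m) and angle between each of cup1_mid, cup2_mid's own z axis and vertical below 0.12 rad and height (world z) of cup1_mid between 0.0283 and 0.0335 m and (horizontal distance between cup2_mid and plaque1_mid below 0.013 m or horizontal distance between cup2_mid and plaque2_mid below 0.013 m or horizontal distance between cup2_mid and plaque3_mid below 0.013 m) and height (world z) of cup2_mid between 0.0283 and 0.0335 m); the robot touches nothing.
It fails at once if another thing on the table is pushed more than 40 mm from its place (distance of any of censer, brush_rest, melon, candle_jar, rice_bowl from where it was at the start of the episode above 0.04 m).
It fails at once if another thing on the table is tipped over (angle between any of censer, brush_rest, melon, candle_jar, rice_bowl's own z axis and vertical above 0.5 rad).
Of plaque1, plaque2, plaque3 only 2 to 3 are there at a start; the rules pass over those that are not, and their reading is None.
At some moment in a run one of cup1, cup2 may be knocked a few centimetres aside while the robot is not near it.
It also fails if it takes over 210 s, if anything falls off the work surface, if the arm or the gripper's body presses on something with over 40 N, if the wrist force passes 120 N, or if a joint passes its speed limit or range.

## Working session

There is one attempt and no reset: what is moved stays moved. The work goes in short steps, Python scripts to look and compute and a tool call to move; the robot and the scene stay as the last step left them, time stands still between calls to the robot, and variables do not carry over. Pictures are saved under pics/ and viewed, and the job is handed in when it is done.

Besides the shell and the picture viewer there is one more tool, called after ">>>" by a JSON object that holds its "api" and its "payload". move_arm: Moves the arm, as the interface text tells. Its arguments: {"type":"object","properties":{"commands":{"type":"array","items":{"type":"object","properties":{"jaw":{"type":"number"},"dx":{"type":"number"},"dy":{"type":"number"},"dz":{"type":"number"},"twist":{"type":"number"}}}}},"required":["commands"]}

```bash
mkdir -p pics; cat > h.py <<'E'
from bench import r
import numpy as np, cv2, json
def snap(tag):
    out={}
    for n in ("scene","top"):
        s=r.snapshot(n); out[n]=s
        cv2.imwrite(f"pics/{tag}_{n}.png",s["color"])
    return out
def cam(s):
    h=s["color"].shape[0]; f=h/2/np.tan(np.radians(s["vfov"])/2)
    return f,s["cx"],s["cy"],np.array(s["extrinsics"])
def ray(s,u,v):
    f,cx,cy,E=cam(s); d=E[:3,:3]@np.array([(u-cx)/f,(v-cy)/f,1.]); return E[:3,3],d
def plane(s,u,v,z):
    o,d=ray(s,u,v); t=(z-o[2])/d[2]; return o+t*d
def proj(s,p):
    f,cx,cy,E=cam(s); q=E[:3,:3].T@(np.array(p)-E[:3,3]); return f*q[0]/q[2]+cx,f*q[1]/q[2]+cy
E
python3 - <<'E'
from h import *
o=snap("a")
for n,s in o.items(): print(n,s["vfov"],s["cx"],s["cy"],np.round(s["extrinsics"],3).tolist())
print(r.state())
E
```

```text
scene 51.50099112712505 278.5778635144501 204.8499801869632 [[0.111, 0.673, -0.731, 1.415], [0.994, -0.064, 0.091, -0.137], [0.014, -0.737, -0.676, 0.912], [0.0, 0.0, 0.0, 1.0]]
top 53.38715343716464 276.25335685311927 206.6106732856947 [[-0.003, -0.997, 0.078, 0.392], [-1.0, 0.005, 0.017, -0.041], [-0.017, -0.077, -0.997, 1.231], [0.0, 0.0, 0.0, 1.0]]
{'clock': 0.1, 'joint_pos': array([ 1.02468648e+00,  2.63464477e-01, -4.88642658e-02,  1.25941442e+00,
        9.64517878e-06,  1.41547011e+00]), 'joint_vel': array([ 0.00016409,  0.0002884 ,  0.00048091,  0.00033334,  0.00033636,
       -0.00030685]), 'joint_efforts': array([ 3.21227053e-03, -6.38575172e+01,  3.85063720e+01,  9.96439077e-03,
       -1.32413279e-04, -2.16701004e-06]), 'ee_pos': array([0.1998741 , 0.48521627, 0.25288206]), 'tool_rot': array([ 0.69353343,  0.1369722 ,  0.69376986, -0.13759862]), 'ft_force': array([-0.06794233,  0.21664816,  1.02684773]), 'moment': array([ 0.02154449, -0.03418881,  0.0241201 ]), 'grip_width': 0.08485641621065002}
```

View pics/a_top.png

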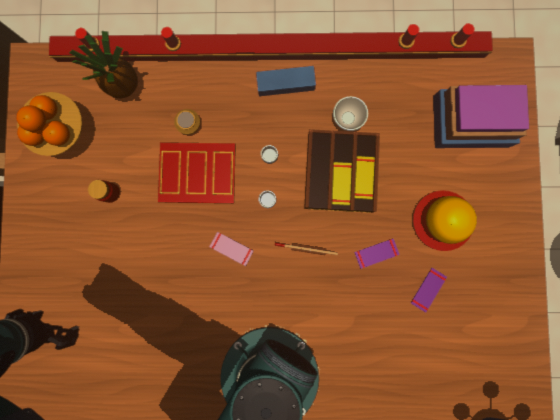

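View pics/a_scene.png

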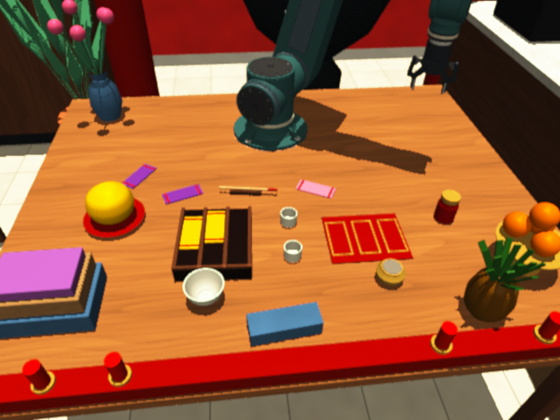

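The top view shows two yellow red-banded plaques in the stand's middle lane (342,183) and right lane (364,178). The left lane is empty. The look-alikes on the table are pink (231,249) and purple (377,253) and (428,290), so they don't fit. The cups are at (269,155) and (267,199) and the board at (197,172). Next I'll measure these and check an enlarged crop.

```bash
cat >> h.py <<'E'
def mask(s,kind):
    hsv=cv2.cvtColor(s["color"],cv2.COLOR_BGR2HSV); H,S,V=cv2.split(hsv)
    if kind=="yellow": m=(H>20)&(H<34)&(S>150)&(V>110)
    if kind=="white": m=(S<70)&(V>110)
    if kind=="red": m=((H<7)|(H>172))&(S>180)&(V>70)
    if kind=="board": m=((H<9)|(H>170)|((H>12)&(H<34)))&(S>150)&(V>70)
    return (m*255).astype(np.uint8)
def comps(m,roi,amin=20):
    x0,y0,x1,y1=roi; k=np.zeros_like(m); k[y0:y1,x0:x1]=m[y0:y1,x0:x1]
    cs,_=cv2.findContours(k,cv2.RETR_EXTERNAL,cv2.CHAIN_APPROX_NONE)
    return [c for c in cs if cv2.contourArea(c)>=amin]
E
python3 - <<'E'
from h import *
s=r.snapshot("top"); im=s["color"]
c=im[120:220,150:390]; cv2.imwrite("pics/b_crop.png",cv2.resize(c,None,fx=3.3,fy=3.3,interpolation=cv2.INTER_CUBIC))
def rep(c,z,l):
    R=cv2.minAreaRect(c); B=cv2.boxPoints(R); 
    W=np.array([plane(s,u,v,z)[:2] for u,v in B]); print(l,"px",np.round(R[0],1),"w",np.round(W.mean(0),4),"corners",np.round(W,3).tolist(),"sides",np.round([np.linalg.norm(W[0]-W[1]),np.linalg.norm(W[1]-W[2])],4))
for c in comps(mask(s,"yellow")|mask(s,"red"),(308,128,380,214)): rep(c,0.049,"plaque")
for c in comps(mask(s,"yellow"),(308,128,380,214)): rep(c,0.049,"plaque-y")
for c in comps(mask(s,"board"),(150,135,245,210),400): rep(c,0.006,"board")
for c in comps(mask(s,"white"),(250,140,290,215)): rep(c,0.04,"cup")
E
```

```text
plaque px [340.5 203. ] w [ 0.4931 -0.2034] corners [[0.496, -0.179], [0.496, -0.227], [0.49, -0.227], [0.49, -0.179]] sides [0.048  0.0057]
plaque px [363. 197.] w [ 0.5099 -0.2672] corners [[0.513, -0.242], [0.513, -0.293], [0.507, -0.293], [0.507, -0.242]] sides [0.0508 0.0057]
plaque px [341.2 183.1] w [ 0.5501 -0.2063] corners [[0.505, -0.178], [0.597, -0.182], [0.595, -0.235], [0.503, -0.23]] sides [0.0922 0.0528]
plaque px [342. 163.] w [ 0.6076 -0.2094] corners [[0.611, -0.184], [0.61, -0.235], [0.605, -0.235], [0.605, -0.184]] sides [0.0512 0.0058]
plaque px [364.1 177. ] w [ 0.567  -0.2714] corners [[0.523, -0.242], [0.614, -0.248], [0.611, -0.301], [0.52, -0.294]] sides [0.0919 0.0527]
plaque-y px [340.5 203. ] w [ 0.4931 -0.2034] corners [[0.496, -0.179], [0.496, -0.227], [0.49, -0.227], [0.49, -0.179]] sides [0.048  0.0057]
plaque-y px [363. 197.] w [ 0.5099 -0.2672] corners [[0.513, -0.242], [0.513, -0.293], [0.507, -0.293], [0.507, -0.242]] sides [0.0508 0.0057]
plaque-y px [341.2 183.1] w [ 0.5501 -0.2063] corners [[0.505, -0.178], [0.597, -0.182], [0.595, -0.235], [0.503, -0.23]] sides [0.0922 0.0528]
plaque-y px [342. 163.] w [ 0.6076 -0.2094] corners [[0.611, -0.184], [0.61, -0.235], [0.605, -0.235], [0.605, -0.184]] sides [0.0512 0.0058]
plaque-y px [364.1 177. ] w [ 0.567  -0.2714] corners [[0.523, -0.242], [0.614, -0.248], [0.611, -0.301], [0.52, -0.294]] sides [0.0919 0.0527]
board px [196.2 172.5] w [0.5904 0.2171] corners [[0.503, 0.33], [0.683, 0.331], [0.678, 0.103], [0.498, 0.105]] sides [0.1805 0.228 ]
cup px [267.3 198.8] w [0.5072 0.0045] corners [[0.507, 0.037], [0.54, 0.004], [0.508, -0.028], [0.475, 0.005]] sides [0.0467 0.0448]
cup px [270.  154.4] w [ 0.6359 -0.0036] corners [[0.631, 0.027], [0.667, -0.004], [0.641, -0.034], [0.604, -0.003]] sides [0.0481 0.0403]
```

View pics/b_crop.png

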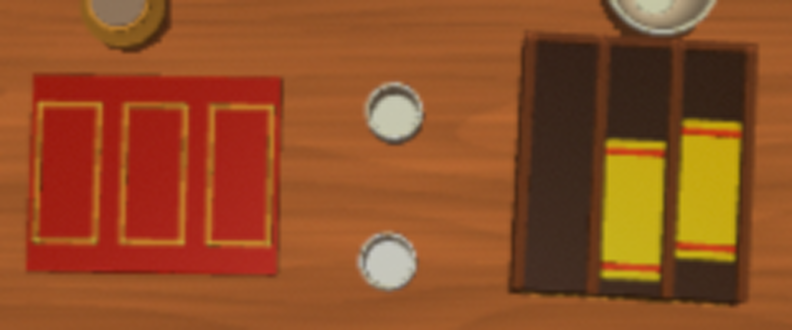

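The crop confirms both yellow plaques with red bands, in the middle lane (crop 633,210) and right lane (709,190). It also shows the three gold outlines. Next come refined poses for the stand, board, plaques and cups, with a cross-check in the scene view.

```bash
python3 - <<'E'
from h import *
s=r.snapshot("top"); t=r.snapshot("scene")
c=lambda x,y:(150+(x+.5)/3.3-.5,120+(y+.5)/3.3-.5)
def fr(l,P,z,order):
    W=np.array([plane(s,*c(*p),z)[:2] for p in P]); FL,FR,BR,BL=W
    a=(BL-FL)+(BR-FR); b=(FL-FR)+(BL-BR)
    print(l,np.round(W.mean(0),4),"len",[round(float(np.linalg.norm(v)/2),4) for v in(a,b)],"yaw x",np.round(np.degrees(np.arctan2(a[1],a[0])),2),"y",np.round(np.degrees(np.arctan2(-b[0],b[1])),2))
fr("stand",[(510,292),(748,304),(757,43),(525,32)],.053,0)
fr("board",[(26,271),(278,275),(283,78),(33,73)],.006,0)
fr("outl mid",[(119,243),(184,245),(188,103),(123,102)],.006,0)
fr("outl L",[(32,242),(98,244),(102,102),(38,102)],.006,0)
fr("outl R",[(206,244),(271,246),(273,105),(210,104)],.006,0)
fr("plM",[(601,278),(659,281),(666,142),(606,139)],.049,0)
fr("plR",[(676,258),(734,261),(741,123),(683,119)],.049,0)
# outline via gold mask
h=cv2.cvtColor(s["color"],cv2.COLOR_BGR2HSV)
# scene crops
im=t["color"][200:290,160:420]; cv2.imwrite("pics/c_crop.png",cv2.resize(im,None,fx=3,fy=3,interpolation=cv2.INTER_CUBIC))
for p in [(.5501,-.2063,.049),(.567,-.2714,.049),(.5904,.2171,.006),(.5072,.0045,.04),(.6359,-.0036,.04)]: print(np.round((np.array(proj(t,p))-[160,200])*3,0))
for n in("scene","top"):
    q=t if n=="scene" else s
    print(n,[ (np.round(cv2.minEnclosingCircle(k)[0],1),cv2.contourArea(k)) for k in comps(mask(q,"white"),(250,140,320,270) )])
E
```

```text
stand [ 0.5863 -0.2086] len [0.2267, 0.2019] yaw x -3.5 y -3.19
board [0.5904 0.2157] len [0.1794, 0.2268] yaw x -1.08 y -1.39
outl mid [0.5911 0.2169] len [0.1286, 0.0587] yaw x -0.95 y -1.68
outl L [0.5923 0.2947] len [0.1283, 0.0589] yaw x -1.09 y -1.23
outl R [0.5893 0.1389] len [0.1275, 0.0577] yaw x -0.84 y -1.7
plM [ 0.5496 -0.207 ] len [0.1208, 0.0507] yaw x -3.33 y -3.27
plR [ 0.5663 -0.2722] len [0.1206, 0.0499] yaw x -3.98 y -3.84
[165.  78.]
[93. 96.]
[615. 109.]
[384.  38.]
[394. 137.]
scene [(array([292. , 250.1]), 263.5), (array([287.9, 216.4]), 217.5)]
top [(array([267.3, 198.8]), 194.0), (array([269. , 153.5]), 158.0)]
```

View pics/c_crop.png

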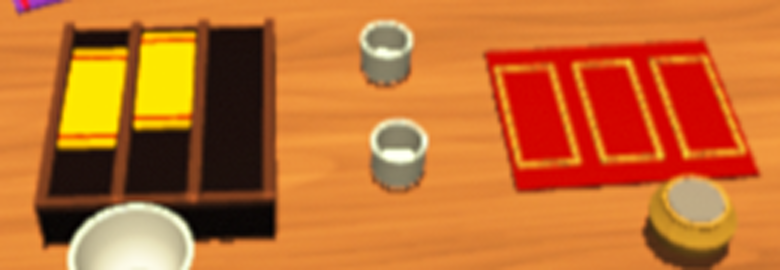

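The scene view agrees with the top view: the projected points land on the plaques, cups and board. Poses:
- **Stand:** (0.586, −0.2086), yaw −3.4°
- **Board:** (0.5907, 0.2165), yaw −1.2°

I'll write a helper that turns targets into moves, then push each plaque from behind with closed fingers.

```bash
cat >> h.py <<'E'
from scipy.spatial.transform import Rotation as Ro
ST=(np.array([.5863,-.2086]),-3.4); BD=(np.array([.5907,.2165]),-1.2)
def loc(F,x,y):
    o,a=F; a=np.radians(a); return o+np.array([np.cos(a)*x-np.sin(a)*y,np.sin(a)*x+np.cos(a)*y])
def rel(p,yaw):
    """yaw: desired direction of the jaw axis (tool y), deg from world +y, modulo 180"""
    s=r.state(); q=s["tool_rot"]; R=Ro.from_quat([q[1],q[2],q[3],q[0]]).as_matrix()
    d=R.T@(np.array(p)-s["ee_pos"])*100
    cur=np.degrees(np.arctan2(-R[0,1],R[1,1])); e=(yaw-cur+90)%180-90
    tw=-e if R[2,0]<0 else e
    print("ee",np.round(s["ee_pos"],4),"xaxis",np.round(R[:,0],3),"yaxis",np.round(R[:,1],2),"jawyaw",round(cur,2),"-> dx %.2f dy %.2f dz %.2f twist %.1f"%(*d,tw),"j6",round(s["joint_pos"][5],2),"F",np.round(s["ft_force"],1),"w",round(s["grip_width"],4),"t",s["clock"])
E
python3 - <<'E'
from h import *
p=loc(ST,.06,0); print(p); rel([*p,.20],-3.4)
for n in [("place1",0,.078),("place3",0,-.078)]: print(n[0],loc(BD,*n[1:]))
E
```

```text
[ 0.64619439 -0.21215838]
ee [0.1999 0.4853 0.2531] xaxis [-0. -0. -1.] yaxis [ 0.38  0.92 -0.  ] jawyaw -22.39 -> dx 5.32 dy -47.49 dz 67.83 twist -19.0 j6 1.42 F [ 0.8 -1.  -0.3] w 0.0854 t 0.25
place1 [0.59233351 0.29448289]
place3 [0.58906649 0.13851711]
```

>>> {"api": "move_arm", "payload": {"commands": [{"jaw": 0,"dy": -2,"dz": 3,"twist": -1},{"jaw": 0,"dy": -5,"dz": 7,"twist": -2},{"jaw": 0,"dy": -8,"dz": 11.5,"twist": -4},{"jaw": 0,"dy": -11.5,"dz": 16,"twist": -5},{"jaw": 0,"dy": -14.5,"dz": 21,"twist": -6},{"jaw": 0,"dy": -18,"dz": 26,"twist": -8},{"jaw": 0,"dy": -21,"dz": 31,"twist": -9},{"jaw": 0,"dy": -25,"dz": 36,"twist": -10},{"jaw": 0,"dy": -28,"dz": 41,"twist": -12},{"jaw": 0,"dy": -32,"dz": 46,"twist": -14},{"jaw": 0,"dy": -36,"dz": 51,"twist": -16},{"jaw": 0,"dy": -39,"dz": 56,"twist": -19}]}}

```text
$.commands[0]: bad value
```

```bash
python3 - <<'E'
from h import *
p=loc(ST,.06,0); rel([*p,.10],-3.4)
E
```

```text
ee [0.1999 0.4853 0.2531] xaxis [-0. -0. -1.] yaxis [ 0.38  0.92 -0.  ] jawyaw -22.39 -> dx 15.32 dy -47.48 dz 67.83 twist -19.0 j6 1.42 F [ 0.8 -1.  -0.3] w 0.0854 t 0.25
```

>>> {"api": "move_arm", "payload": {"commands": [{"jaw": 0.0,"dx": 0.0,"dy": -2,"dz": 3,"twist": -1},{"jaw": 0,"dx": 0,"dy": -5,"dz": 7,"twist": -2},{"jaw": 0,"dx": 0,"dy": -8,"dz": 11.5,"twist": -4},{"jaw": 0,"dx": 0,"dy": -11.5,"dz": 16,"twist": -5},{"jaw": 0,"dx": 0,"dy": -14.5,"dz": 21,"twist": -6},{"jaw": 0,"dx": 0,"dy": -18,"dz": 26,"twist": -8},{"jaw": 0,"dx": 0,"dy": -21,"dz": 31,"twist": -9},{"jaw": 0,"dx": 0,"dy": -25,"dz": 36,"twist": -10},{"jaw": 0,"dx": 0,"dy": -28,"dz": 41,"twist": -12},{"jaw": 0,"dx": 0,"dy": -32,"dz": 46,"twist": -14},{"jaw": 0,"dx": 0,"dy": -36,"dz": 51,"twist": -16},{"jaw": 0,"dx": 0,"dy": -39,"dz": 56,"twist": -19}]}}

```text
clock: 1.75
ee_pos: [0.5698, -0.0907, 0.2534]
tool_rot: [0.707, 0.021, 0.707, -0.021]
ft_force: [0.7, 1.1, 0.5]
grip_width: -0.0
```

```bash
python3 - <<'E'
from h import *
p=loc(ST,.06,0); rel([*p,.10],-3.4)
E
```

```text
ee [ 0.5698 -0.0907  0.2534] xaxis [ 0. -0. -1.] yaxis [0.06 1.   0.  ] jawyaw -3.35 -> dx 15.34 dy -11.68 dz 8.33 twist 0.1 j6 -0.24 F [0.7 1.1 0.5] w -0.0 t 1.75
```

>>> {"api": "move_arm", "payload": {"commands": [{"jaw": 0,"dx": 0,"dy": -4,"dz": 3,"twist": 0},{"jaw": 0,"dx": 0,"dy": -8,"dz": 6,"twist": 0},{"jaw": 0,"dx": 3,"dy": -11.68,"dz": 8.33,"twist": 0},{"jaw": 0,"dx": 8,"dy": -11.68,"dz": 8.33,"twist": 0},{"jaw": 0,"dx": 12,"dy": -11.68,"dz": 8.33,"twist": 0},{"jaw": 0,"dx": 15.3,"dy": -11.68,"dz": 8.33,"twist": 0},{"jaw": 0,"dx": 17,"dy": -11.68,"dz": 8.33,"twist": 0},{"jaw": 0,"dx": 18,"dy": -11.68,"dz": 8.33,"twist": 0},{"jaw": 0,"dx": 18.4,"dy": -11.68,"dz": 8.33,"twist": 0},{"jaw": 0,"dx": 18.4,"dy": -11.68,"dz": 8.33,"twist": 0}]}}

```text
clock: 3.0
ee_pos: [0.6457, -0.2101, 0.0697]
tool_rot: [0.707, 0.021, 0.707, -0.021]
ft_force: [0.8, -0.2, -0.0]
grip_width: 0.0002
```

```bash
python3 - <<'E'
from h import *
rel([*loc(ST,-.0215,0),.0685],-3.4); snap("d")
E
```

```text
ee [ 0.6457 -0.2101  0.0697] xaxis [ 0. -0. -1.] yaxis [ 0.06  1.   -0.  ] jawyaw -3.39 -> dx 0.11 dy -0.20 dz -8.09 twist 0.0 j6 -0.38 F [ 0.8 -0.2 -0. ] w 0.0002 t 3.0
```

View pics/d_scene.png

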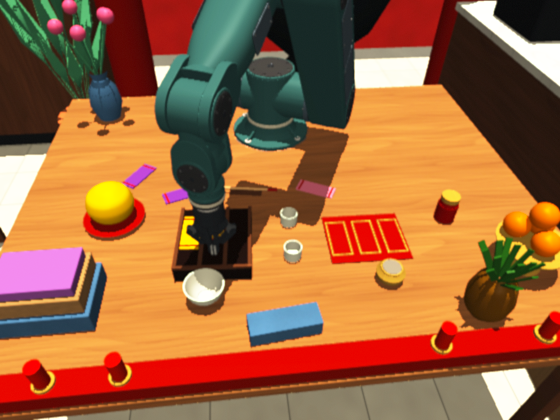

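>>> {"api": "move_arm", "payload": {"commands": [{"jaw": 0,"dx": 0.1,"dy": -0.1,"dz": -0.6,"twist": 0},{"jaw": 0,"dx": 0.1,"dy": -0.2,"dz": -1.4,"twist": 0},{"jaw": 0,"dx": 0.1,"dy": -0.2,"dz": -2.2,"twist": 0},{"jaw": 0,"dx": 0.1,"dy": -0.2,"dz": -3,"twist": 0},{"jaw": 0,"dx": 0.1,"dy": -0.2,"dz": -3.8,"twist": 0},{"jaw": 0,"dx": 0.1,"dy": -0.2,"dz": -4.6,"twist": 0},{"jaw": 0,"dx": 0.1,"dy": -0.2,"dz": -5.4,"twist": 0},{"jaw": 0,"dx": 0.1,"dy": -0.2,"dz": -6.2,"twist": 0},{"jaw": 0,"dx": 0.1,"dy": -0.2,"dz": -7,"twist": 0},{"jaw": 0,"dx": 0.1,"dy": -0.2,"dz": -7.6,"twist": 0},{"jaw": 0,"dx": 0.1,"dy": -0.2,"dz": -8.1,"twist": 0},{"jaw": 0,"dx": 0.1,"dy": -0.2,"dz": -8.1,"twist": 0}]}}

```text
clock: 4.6
ee_pos: [0.5642, -0.2072, 0.0683]
tool_rot: [0.707, 0.021, 0.707, -0.021]
ft_force: [0.3, 0.6, 0.5]
grip_width: 0.0002
```

```bash
python3 - <<'E'
from h import *
rel([*loc(ST,.075,-.064),.0685],-3.4); s=snap("e")
for k in ("top","scene"):
    cv2.imwrite(f"pics/e_{k}_c.png",cv2.resize(s[k]["color"][110:300,140:420],None,fx=2.8,fy=2.8,interpolation=cv2.INTER_CUBIC))
E
```

```text
ee [ 0.5642 -0.2072  0.0683] xaxis [-0.  0. -1.] yaxis [0.06 1.   0.  ] jawyaw -3.4 -> dx -0.02 dy -6.41 dz 9.72 twist -0.0 j6 -0.43 F [0.3 0.6 0.5] w 0.0002 t 4.6
```

View pics/e_top_c.png

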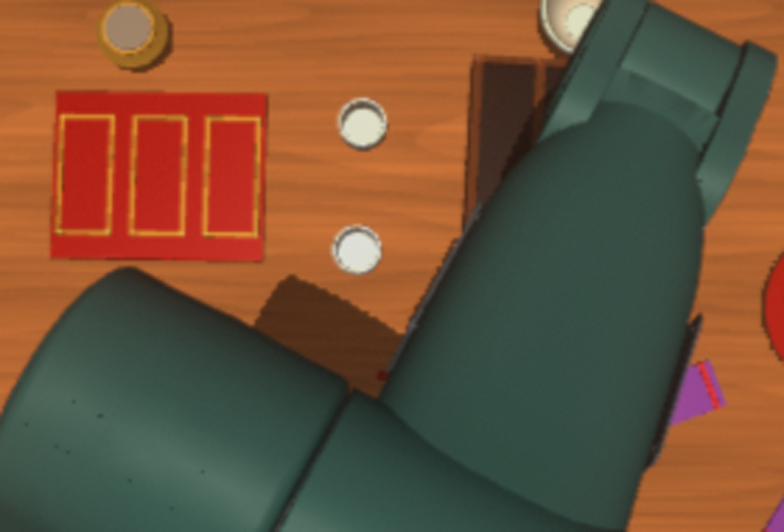

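The arm covers the stand in this view. I'll lift, retreat and look again.

>>> {"api": "move_arm", "payload": {"commands": [{"jaw": 0,"dx": -2,"dy": 0,"dz": 0.5,"twist": 0},{"jaw": 0,"dx": -5,"dy": 0,"dz": 0.5,"twist": 0},{"jaw": 0.3,"dx": -9,"dy": 2,"dz": -3,"twist": 0},{"jaw": 0.75,"dx": -12,"dy": 6,"dz": -6,"twist": 0},{"jaw": 0.75,"dx": -12,"dy": 11,"dz": -10,"twist": 0},{"jaw": 0.75,"dx": -12,"dy": 16,"dz": -13,"twist": 0},{"jaw": 0.75,"dx": -12,"dy": 20,"dz": -15,"twist": 0},{"jaw": 0.75,"dx": -12,"dy": 24,"dz": -15,"twist": 0},{"jaw": 0.75,"dx": -12,"dy": 24,"dz": -15,"twist": 0}]}}

```text
clock: 5.82
ee_pos: [0.4288, 0.0432, 0.1885]
tool_rot: [0.707, 0.02, 0.707, -0.02]
ft_force: [0.4, -0.7, -0.4]
grip_width: 0.0639
```

```bash
python3 - <<'E'
from h import *
rel([*loc(ST,-.134,0),.12],-3.4); s=snap("f")
cv2.imwrite("pics/f_c.png",cv2.resize(s["top"]["color"][110:230,240:400],None,fx=4,fy=4,interpolation=cv2.INTER_CUBIC))
cv2.imwrite("pics/f_d.png",cv2.resize(s["scene"]["color"][170:300,150:330],None,fx=4,fy=4,interpolation=cv2.INTER_CUBIC))
E
```

```text
ee [0.4288 0.0432 0.1885] xaxis [ 0.  0. -1.] yaxis [0.06 1.   0.  ] jawyaw -3.2 -> dx 6.84 dy -24.21 dz 3.73 twist 0.2 j6 -0.03 F [ 0.4 -0.7 -0.4] w 0.0639 t 5.825
```

View pics/f_c.png

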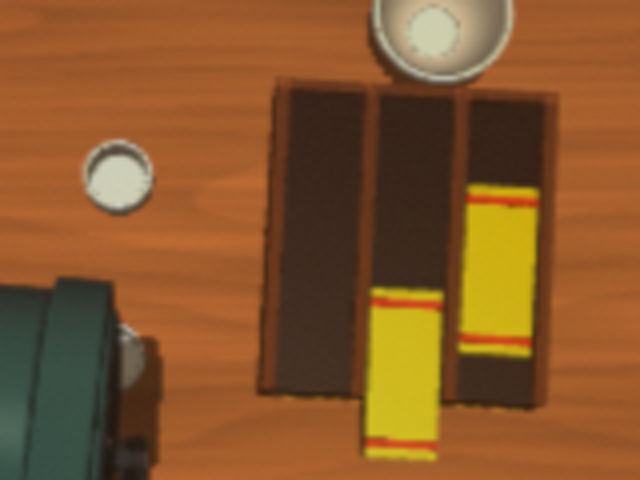

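View pics/f_d.png

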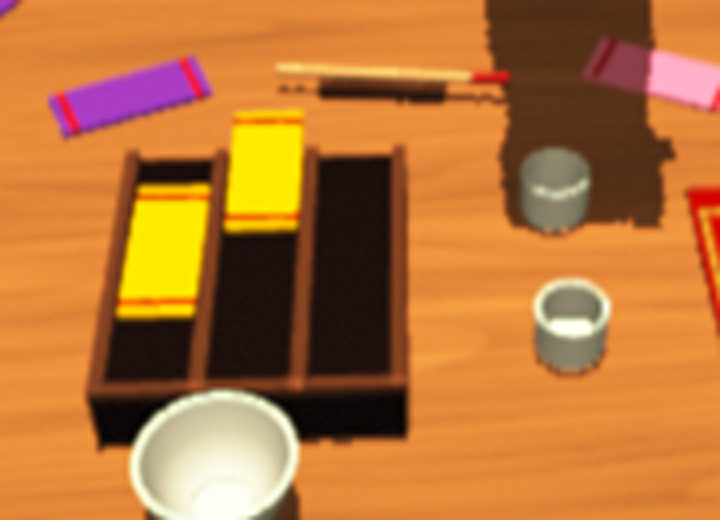

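The middle plaque now lies flat and sticks out of the stand: its front edge is at crop (400,458), well past the stand edge at about row 400. I'll measure it.

```bash
python3 - <<'E'
from h import *
s=r.snapshot("top")
W=np.array([plane(s,240+(x+.5)/4-.5,110+(y+.5)/4-.5,.049)[:2] for x,y in [(364,459),(437,461),(443,291),(371,288)]])
m=W.mean(0);a=W[2]+W[3]-W[0]-W[1]; print(m,np.linalg.norm(a)/2,np.degrees(np.arctan2(a[1],a[0])))
d=m-ST[0]; t=np.radians(ST[1]); print("stand frame",d[0]*np.cos(t)+d[1]*np.sin(t),-d[0]*np.sin(t)+d[1]*np.cos(t))
rel([*loc((m,-3.4),-.042,0),.10],-3.4)
E
```

```text
[ 0.49246072 -0.20357243] 0.12131264131569748 -3.045781494232526
stand frame -0.09397227758604954 -0.0005465431007703131
ee [0.4291 0.0409 0.1882] xaxis [-0. -0. -1.] yaxis [ 0.06  1.   -0.  ] jawyaw -3.39 -> dx 8.83 dy -24.02 dz 3.57 twist 0.0 j6 -0.04 F [-0.  -0.7  0.7] w 0.0642 t 5.975
```

>>> {"api": "move_arm", "payload": {"commands": [{"jaw": 0.75,"dx": 0,"dy": -5,"dz": 0.7,"twist": 0},{"jaw": 0.75,"dx": 0,"dy": -10,"dz": 1.5,"twist": 0},{"jaw": 0.75,"dx": 0,"dy": -15,"dz": 2.2,"twist": 0},{"jaw": 0.75,"dx": 1,"dy": -20,"dz": 3,"twist": 0},{"jaw": 0.75,"dx": 3,"dy": -24,"dz": 3.6,"twist": 0},{"jaw": 0.75,"dx": 6,"dy": -24,"dz": 3.6,"twist": 0},{"jaw": 0.75,"dx": 9,"dy": -24,"dz": 3.6,"twist": 0},{"jaw": 0.75,"dx": 9,"dy": -24,"dz": 3.6,"twist": 0}]}}

```text
clock: 6.98
ee_pos: [0.4493, -0.2008, 0.0969]
tool_rot: [0.706, 0.022, 0.708, -0.021]
ft_force: [-0.1, 0.1, 0.8]
grip_width: 0.0641
```

```bash
python3 - <<'E'
from h import *
rel([.4505,-.2011,.060],-3.4); s=snap("g")
cv2.imwrite("pics/g_d.png",cv2.resize(s["scene"]["color"][130:300,150:330],None,fx=4,fy=4,interpolation=cv2.INTER_CUBIC)[:600])
E
```

```text
ee [ 0.4493 -0.2008  0.0969] xaxis [-0.003  0.002 -1.   ] yaxis [0.06 1.   0.  ] jawyaw -3.48 -> dx 3.69 dy -0.03 dz 0.13 twist -0.1 j6 -0.53 F [-0.1  0.1  0.8] w 0.0641 t 6.975
```

View pics/g_d.png

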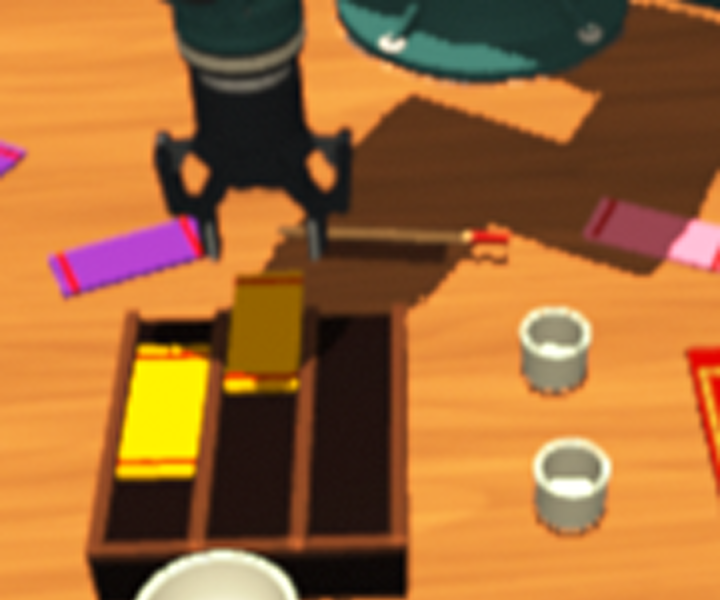

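The fingers at (208,245) and (315,245) straddle the overhanging plaque. I'll descend and grip.

>>> {"api": "move_arm", "payload": {"commands": [{"jaw": 0.75,"dx": 1.5,"dy": 0,"dz": 0.1,"twist": 0},{"jaw": 0.75,"dx": 2.8,"dy": 0,"dz": 0.1,"twist": 0},{"jaw": 0.75,"dx": 3.7,"dy": 0,"dz": 0.1,"twist": 0},{"jaw": 0.75,"dx": 3.7,"dy": 0,"dz": 0.1,"twist": 0},{"jaw": 0.5,"dx": 3.7,"dy": 0,"dz": 0.1,"twist": 0},{"jaw": 0.4,"dx": 3.7,"dy": 0,"dz": 0.1,"twist": 0},{"jaw": 0.2,"dx": 3.7,"dy": 0,"dz": 0.1,"twist": 0},{"jaw": 0.2,"dx": 3.7,"dy": 0,"dz": 0.1,"twist": 0},{"jaw": 0.2,"dx": 3.7,"dy": 0,"dz": 0.1,"twist": 0}]}}

```text
clock: 8.2
ee_pos: [0.4518, -0.2007, 0.0616]
tool_rot: [0.707, 0.021, 0.707, -0.021]
ft_force: [-3.6, 1.4, 6.2]
grip_width: 0.0476
```

```bash
python3 - <<'E'
from h import *
rel([.4505,-.2011,.060],-3.4)
E
```

```text
ee [ 0.4518 -0.2007  0.0616] xaxis [ 0. -0. -1.] yaxis [ 0.06  1.   -0.  ] jawyaw -3.39 -> dx 0.16 dy -0.05 dz -0.13 twist 0.0 j6 -0.52 F [-3.6  1.4  6.2] w 0.0476 t 8.2
```

>>> {"api": "move_arm", "payload": {"commands": [{"jaw": 0.2,"dx": -0.5,"dy": 0,"dz": 0,"twist": 0},{"jaw": 0.2,"dx": -1.5,"dy": 0,"dz": 0,"twist": 0},{"jaw": 0.2,"dx": -3,"dy": 0,"dz": 0,"twist": 0},{"jaw": 0.2,"dx": -5,"dy": 0,"dz": 0,"twist": 0},{"jaw": 0.2,"dx": -8,"dy": 0,"dz": 0,"twist": 0},{"jaw": 0.2,"dx": -8,"dy": 0,"dz": 0,"twist": 0}]}}

```text
clock: 8.95
ee_pos: [0.4526, -0.2011, 0.1435]
tool_rot: [0.708, 0.02, 0.706, -0.022]
ft_force: [-0.1, -0.3, -0.6]
grip_width: 0.0476
```

```bash
python3 - <<'E'
from h import *
rel([*loc(BD,-.042,0),.14],-1.2); s=snap("i")
cv2.imwrite("pics/i_d.png",cv2.resize(s["scene"]["color"][110:260,150:350],None,fx=4,fy=4,interpolation=cv2.INTER_CUBIC)[:600])
E
```

```text
ee [ 0.4526 -0.2011  0.1435] xaxis [ 0.003 -0.002 -1.   ] yaxis [ 0.06  1.   -0.  ] jawyaw -3.39 -> dx 0.29 dy 42.35 dz 7.12 twist -2.2 j6 -0.52 F [-0.1 -0.3 -0.6] w 0.0476 t 8.95
```

View pics/i_d.png

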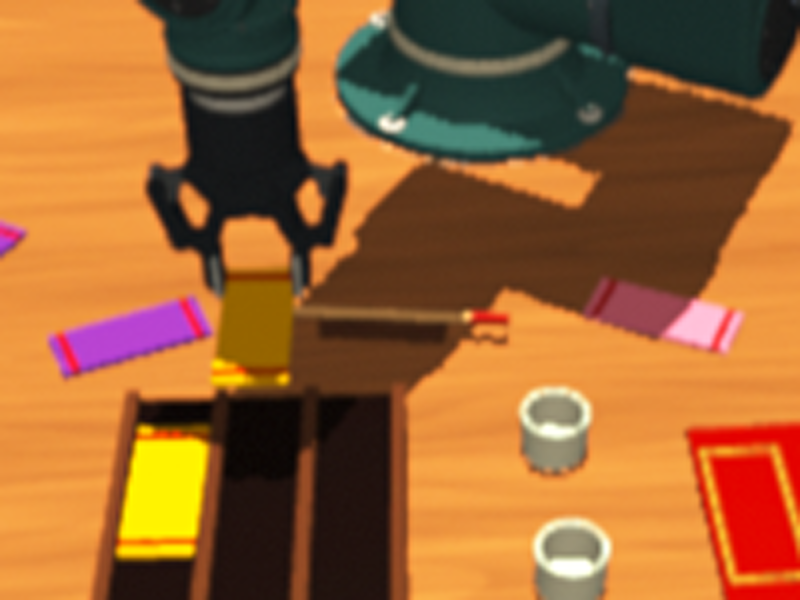

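The plaque is held level between the fingers at (257,325). I'll carry it over to the middle outline.

>>> {"api": "move_arm", "payload": {"commands": [{"jaw": 0.2,"dx": 0,"dy": 2,"dz": 0.5,"twist": 0},{"jaw": 0.2,"dx": 0,"dy": 6,"dz": 1.5,"twist": 0},{"jaw": 0.2,"dx": 0,"dy": 11,"dz": 2.5,"twist": 0},{"jaw": 0.2,"dx": 0,"dy": 16,"dz": 3.5,"twist": -1},{"jaw": 0.2,"dx": 0,"dy": 21,"dz": 4.5,"twist": -1},{"jaw": 0.2,"dx": 0,"dy": 26,"dz": 5.5,"twist": -2},{"jaw": 0.2,"dx": 0,"dy": 31,"dz": 6.5,"twist": -2.2},{"jaw": 0.2,"dx": 0,"dy": 36,"dz": 7,"twist": -2.2},{"jaw": 0.2,"dx": 0,"dy": 40,"dz": 7.1,"twist": -2.2},{"jaw": 0.2,"dx": 0,"dy": 42.3,"dz": 7.1,"twist": -2.2},{"jaw": 0.2,"dx": 0,"dy": 42.3,"dz": 7.1,"twist": -2.2},{"jaw": 0.2,"dx": 0,"dy": 42.3,"dz": 7.1,"twist": -2.2}]}}

```text
clock: 10.55
ee_pos: [0.5472, 0.2169, 0.1407]
tool_rot: [0.707, 0.007, 0.707, -0.008]
ft_force: [-0.0, -0.8, -0.5]
grip_width: 0.0477
```

```bash
python3 - <<'E'
from h import *
rel([*loc(BD,-.041,0),.06],-1.2); s=snap("j")
cv2.imwrite("pics/j_d.png",cv2.resize(s["scene"]["color"][130:280,290:490],None,fx=4,fy=4,interpolation=cv2.INTER_CUBIC)[:600])
E
```

```text
ee [0.5472 0.2169 0.1407] xaxis [-0.001 -0.    -1.   ] yaxis [ 0.02  1.   -0.  ] jawyaw -1.2 -> dx 8.07 dy 0.05 dz 0.25 twist -0.0 j6 0.26 F [-0.  -0.8 -0.5] w 0.0477 t 10.55
```

View pics/j_d.png

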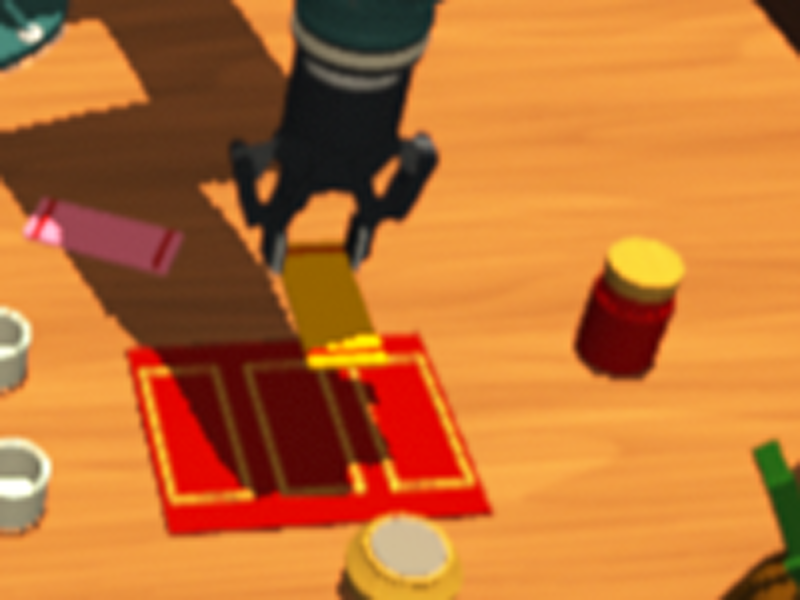

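View pics/j_top.png

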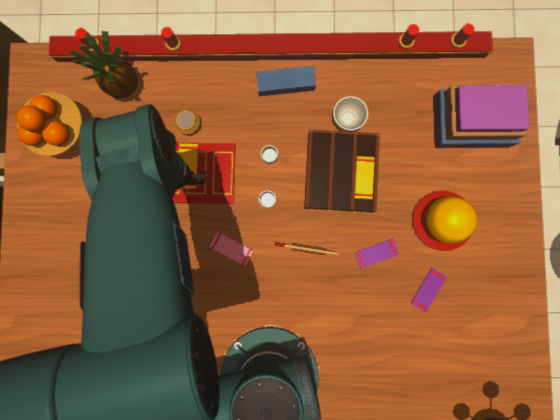

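```bash
python3 - <<'E'
from h import *
s=r.snapshot("scene")
for z in (.115,.12,.125,.13,.135): 
  print(z,[np.round(((np.array(proj(s,[*loc(((np.array([.5472,.2169])),-1.2),x,y),z]))-[290,130])+.5)*4-.5,0).tolist() for x,y in((.101,.025),(.101,-.025),(-.019,.025),(-.019,-.025))])
E
```

```text
0.115 [[383.0, 374.0], [308.0, 378.0], [337.0, 254.0], [267.0, 257.0]]
0.12 [[385.0, 369.0], [309.0, 373.0], [338.0, 248.0], [268.0, 252.0]]
0.125 [[386.0, 363.0], [310.0, 367.0], [339.0, 243.0], [269.0, 246.0]]
0.13 [[388.0, 358.0], [312.0, 362.0], [341.0, 237.0], [270.0, 241.0]]
0.135 [[389.0, 352.0], [313.0, 356.0], [342.0, 232.0], [271.0, 235.0]]
```

>>> {"api": "move_arm", "payload": {"commands": [{"jaw": 0.2,"dx": 3,"dy": 0,"dz": 0.2,"twist": 0},{"jaw": 0.2,"dx": 6,"dy": 0,"dz": 0.2,"twist": 0},{"jaw": 0.2,"dx": 9,"dy": 0,"dz": 0.2,"twist": 0},{"jaw": 0.2,"dx": 10.5,"dy": 0,"dz": 0.2,"twist": 0},{"jaw": 0.2,"dx": 11.2,"dy": 0,"dz": 0.2,"twist": 0},{"jaw": 0.2,"dx": 11.4,"dy": 0,"dz": 0.2,"twist": 0},{"jaw": 0.2,"dx": 11.4,"dy": 0,"dz": 0.2,"twist": 0}]}}

```text
clock: 11.58
ee_pos: [0.55, 0.2176, 0.028]
tool_rot: [0.707, 0.007, 0.707, -0.007]
ft_force: [0.1, -0.2, 0.3]
grip_width: 0.0476
```

```bash
python3 - <<'E'
from h import *
rel([*loc(BD,-.041,0),.0226],-1.2); s=snap("k")
cv2.imwrite("pics/k_d.png",cv2.resize(s["scene"]["color"][170:290,310:490],None,fx=4.4,fy=4.4,interpolation=cv2.INTER_CUBIC)[:600])
E
```

```text
ee [0.55   0.2176 0.028 ] xaxis [ 0.001  0.    -1.   ] yaxis [0.02 1.   0.  ] jawyaw -1.19 -> dx 0.54 dy -0.02 dz -0.03 twist 0.0 j6 0.26 F [ 0.1 -0.2  0.3] w 0.0476 t 11.575
```

View pics/k_d.png

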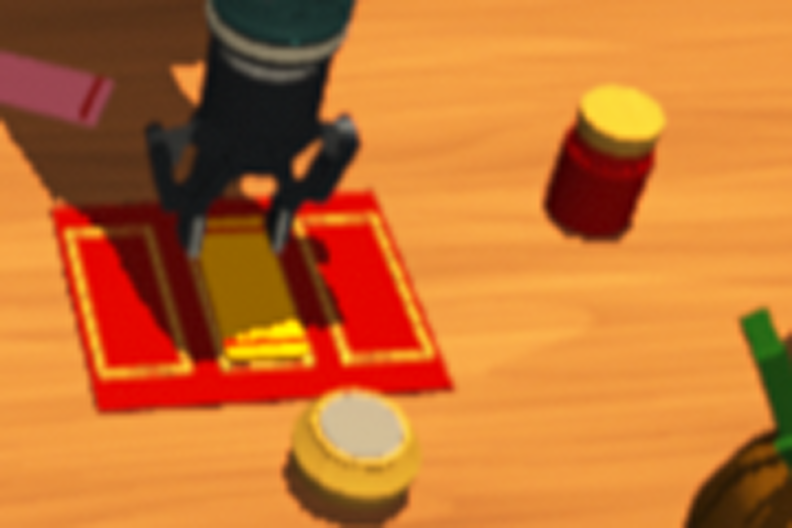

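The plaque sits inside the middle outline, at rear (265,358). Now I'll lower it the last few millimetres.

>>> {"api": "move_arm", "payload": {"commands": [{"jaw": 0.2,"dx": 0.15,"dy": 0,"dz": 0,"twist": 0},{"jaw": 0.2,"dx": 0.3,"dy": 0,"dz": 0,"twist": 0},{"jaw": 0.2,"dx": 0.4,"dy": 0,"dz": 0,"twist": 0},{"jaw": 0.2,"dx": 0.4,"dy": 0,"dz": 0,"twist": 0}]}}

```text
clock: 12.18
ee_pos: [0.5498, 0.2176, 0.0254]
tool_rot: [0.708, 0.007, 0.706, -0.007]
ft_force: [-9.5, -1.8, 34.2]
grip_width: 0.0477
```

Contact. I'll ease off slightly and release.

>>> {"api": "move_arm", "payload": {"commands": [{"jaw": 0.2,"dx": -0.15,"dy": 0,"dz": 0,"twist": 0},{"jaw": 0.2,"dx": -0.15,"dy": 0,"dz": 0,"twist": 0},{"jaw": 0.65,"dx": -0.15,"dy": 0,"dz": 0,"twist": 0},{"jaw": 0.7,"dx": -0.2,"dy": 0,"dz": 0,"twist": 0},{"jaw": 0.7,"dx": -0.2,"dy": 0,"dz": 0,"twist": 0},{"jaw": 0.7,"dx": -2,"dy": 0,"dz": 0,"twist": 0},{"jaw": 0.7,"dx": -6,"dy": 0,"dz": 0,"twist": 0},{"jaw": 0.7,"dx": -12,"dy": 0,"dz": 0,"twist": 0},{"jaw": 0.5,"dx": -16,"dy": -5,"dz": 1,"twist": 0},{"jaw": 0.2,"dx": -16,"dy": -11,"dz": 2,"twist": 1},{"jaw": 0,"dx": -16,"dy": -17,"dz": 4,"twist": 2},{"jaw": 0,"dx": -16,"dy": -22,"dz": 6,"twist": 2}]}}

```text
clock: 13.68
ee_pos: [0.6052, -0.0059, 0.1835]
tool_rot: [0.707, 0.02, 0.707, -0.02]
ft_force: [1.1, 0.9, -0.0]
grip_width: -0.0
```

```bash
python3 - <<'E'
from h import *
rel([*loc(ST,.076,-.064),.20],-3.4); s=snap("l")
cv2.imwrite("pics/l_d.png",cv2.resize(s["scene"]["color"][190:290,270:450],None,fx=4.4,fy=4.4,interpolation=cv2.INTER_CUBIC)[:600])
cv2.imwrite("pics/l_c.png",cv2.resize(s["top"]["color"][120:220,140:300],None,fx=5,fy=5,interpolation=cv2.INTER_CUBIC)[:600])
E
```

```text
ee [ 0.6052 -0.0059  0.1835] xaxis [ 0. -0. -1.] yaxis [ 0.06  1.   -0.  ] jawyaw -3.23 -> dx -1.65 dy -26.77 dz 6.83 twist 0.2 j6 -0.09 F [ 1.1  0.9 -0. ] w -0.0 t 13.675
```

View pics/l_d.png

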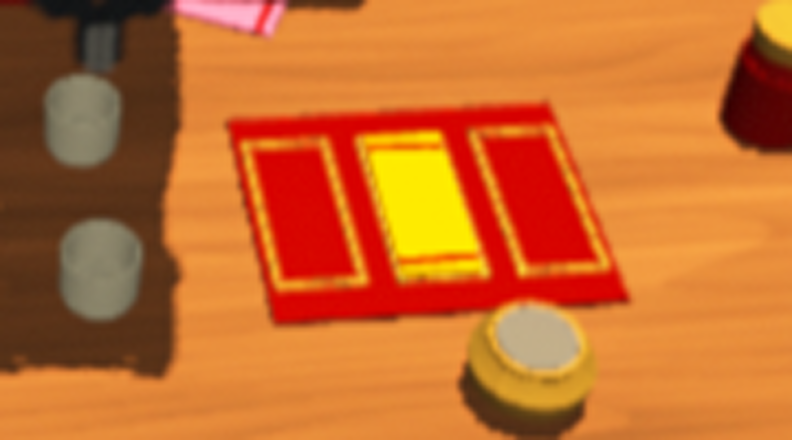

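View pics/l_c.png

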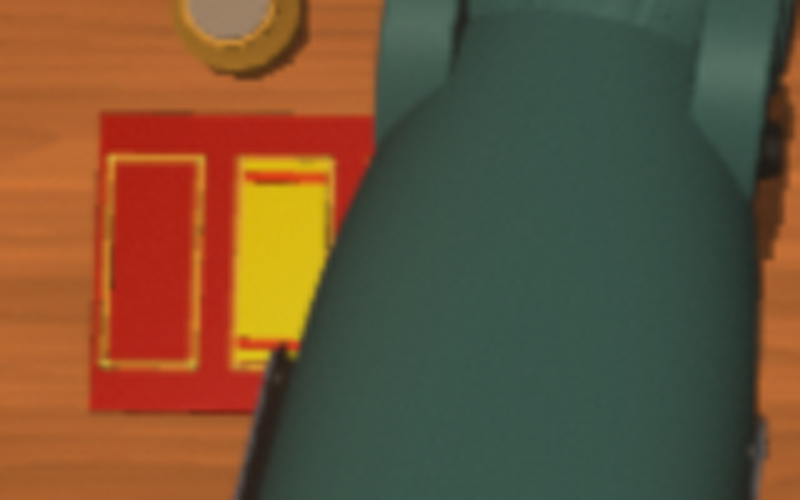

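The first plaque lies square within the middle outline, at scene crop (425,205). On to the right-lane plaque.

>>> {"api": "move_arm", "payload": {"commands": [{"jaw": 0,"dx": -1,"dy": -5,"dz": 1.5,"twist": 0},{"jaw": 0,"dx": -1,"dy": -10,"dz": 3,"twist": 0},{"jaw": 0,"dx": -1,"dy": -15,"dz": 4.5,"twist": 0},{"jaw": 0,"dx": 0,"dy": -20,"dz": 5.5,"twist": 0},{"jaw": 0,"dx": 0,"dy": -24,"dz": 6.5,"twist": 0.2},{"jaw": 0,"dx": 0,"dy": -26.8,"dz": 6.8,"twist": 0.2},{"jaw": 0,"dx": 3,"dy": -26.8,"dz": 6.8,"twist": 0.2},{"jaw": 0,"dx": 6,"dy": -26.8,"dz": 6.8,"twist": 0.2},{"jaw": 0,"dx": 8,"dy": -26.8,"dz": 6.8,"twist": 0.2},{"jaw": 0,"dx": 8,"dy": -26.8,"dz": 6.8,"twist": 0.2}]}}

```text
clock: 15.02
ee_pos: [0.6573, -0.2743, 0.1018]
tool_rot: [0.706, 0.021, 0.708, -0.02]
ft_force: [0.6, -0.0, 0.6]
grip_width: 0.0001
```

```bash
python3 - <<'E'
from h import *
rel([*loc(ST,.076,-.064),.0685],-3.4)
E
```

```text
ee [ 0.6573 -0.2743  0.1018] xaxis [-0.003  0.002 -1.   ] yaxis [0.06 1.   0.  ] jawyaw -3.38 -> dx 3.33 dy -0.27 dz 0.14 twist 0.0 j6 -0.45 F [ 0.6 -0.   0.6] w 0.0001 t 15.025
```

>>> {"api": "move_arm", "payload": {"commands": [{"jaw": 0,"dx": 1,"dy": -0.2,"dz": 0.1,"twist": 0},{"jaw": 0,"dx": 2.2,"dy": -0.2,"dz": 0.1,"twist": 0},{"jaw": 0,"dx": 3,"dy": -0.2,"dz": 0.1,"twist": 0},{"jaw": 0,"dx": 3.3,"dy": -0.2,"dz": 0.1,"twist": 0},{"jaw": 0,"dx": 3.3,"dy": -0.2,"dz": 0.1,"twist": 0}]}}

```text
clock: 15.65
ee_pos: [0.6588, -0.2771, 0.0702]
tool_rot: [0.707, 0.021, 0.707, -0.021]
ft_force: [-0.1, 0.3, 0.4]
grip_width: 0.0003
```

```bash
python3 - <<'E'
from h import *
rel([*loc(ST,-.0215,-.064),.0685],-3.4)
E
```

```text
ee [ 0.6588 -0.2771  0.0702] xaxis [-0.  0. -1.] yaxis [0.06 1.   0.  ] jawyaw -3.39 -> dx 0.17 dy 0.01 dz -9.80 twist 0.0 j6 -0.45 F [-0.1  0.3  0.4] w 0.0003 t 15.65
```

>>> {"api": "move_arm", "payload": {"commands": [{"jaw": 0,"dx": 0.15,"dy": 0,"dz": -0.9,"twist": 0},{"jaw": 0,"dx": 0.15,"dy": 0,"dz": -1.8,"twist": 0},{"jaw": 0,"dx": 0.15,"dy": 0,"dz": -2.8,"twist": 0},{"jaw": 0,"dx": 0.15,"dy": 0,"dz": -3.8,"twist": 0},{"jaw": 0,"dx": 0.15,"dy": 0,"dz": -4.8,"twist": 0},{"jaw": 0,"dx": 0.15,"dy": 0,"dz": -5.8,"twist": 0},{"jaw": 0,"dx": 0.15,"dy": 0,"dz": -6.8,"twist": 0},{"jaw": 0,"dx": 0.15,"dy": 0,"dz": -7.8,"twist": 0},{"jaw": 0,"dx": 0.15,"dy": 0,"dz": -8.7,"twist": 0},{"jaw": 0,"dx": 0.15,"dy": 0,"dz": -9.4,"twist": 0},{"jaw": 0,"dx": 0.15,"dy": 0,"dz": -9.7,"twist": 0},{"jaw": 0,"dx": 0.15,"dy": 0,"dz": -9.7,"twist": 0}]}}

```text
clock: 17.15
ee_pos: [0.5618, -0.2714, 0.0688]
tool_rot: [0.707, 0.021, 0.707, -0.021]
ft_force: [0.2, 0.3, 0.9]
grip_width: 0.0
```

>>> {"api": "move_arm", "payload": {"commands": [{"jaw": 0,"dx": -2,"dy": 0,"dz": 0.5,"twist": 0},{"jaw": 0,"dx": -5,"dy": 0,"dz": 0.5,"twist": 0},{"jaw": 0.3,"dx": -9,"dy": 2,"dz": -3,"twist": 0},{"jaw": 0.75,"dx": -12,"dy": 7,"dz": -6,"twist": 0},{"jaw": 0.75,"dx": -12,"dy": 13,"dz": -10,"twist": 0},{"jaw": 0.75,"dx": -12,"dy": 19,"dz": -13,"twist": 0},{"jaw": 0.75,"dx": -12,"dy": 25,"dz": -15,"twist": 0},{"jaw": 0.75,"dx": -12,"dy": 30,"dz": -15,"twist": 0},{"jaw": 0.75,"dx": -12,"dy": 30,"dz": -15,"twist": 0}]}}

```text
clock: 18.27
ee_pos: [0.4293, 0.0403, 0.189]
tool_rot: [0.707, 0.019, 0.707, -0.019]
ft_force: [-0.0, -0.3, -0.4]
grip_width: 0.0642
```

```bash
python3 - <<'E'
from h import *
rel([*loc(ST,-.134,-.064),.12],-3.4); s=snap("m")
cv2.imwrite("pics/m_c.png",cv2.resize(s["top"]["color"][110:230,240:400],None,fx=4,fy=4,interpolation=cv2.INTER_CUBIC))
E
```

```text
ee [0.4293 0.0403 0.189 ] xaxis [ 0.  0. -1.] yaxis [0.05 1.   0.  ] jawyaw -3.09 -> dx 6.88 dy -30.34 dz 3.58 twist 0.3 j6 -0.04 F [-0.  -0.3 -0.4] w 0.0642 t 18.275
```

View pics/m_c.png

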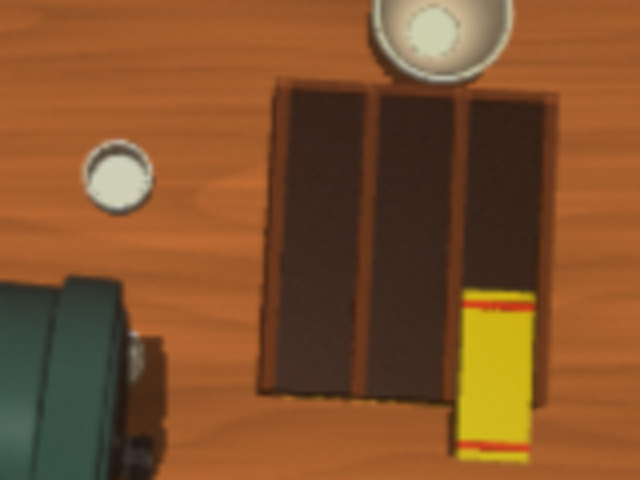

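The right-lane plaque now overhangs, front edge at crop (493,460). I'll measure it.

```bash
python3 - <<'E'
from h import *
s=r.snapshot("top")
W=np.array([plane(s,240+(x+.5)/4-.5,110+(y+.5)/4-.5,.049)[:2] for x,y in [(457,460),(528,463),(536,293),(464,289)]])
m=W.mean(0);a=W[2]+W[3]-W[0]-W[1]; print(m,np.linalg.norm(a)/2,np.degrees(np.arctan2(a[1],a[0])))
d=m-ST[0]; t=np.radians(ST[1]); print("stand frame",d[0]*np.cos(t)+d[1]*np.sin(t),-d[0]*np.sin(t)+d[1]*np.cos(t))
p=loc((m,-3.4),-.042,0); print(p); rel([*p,.10],-3.4)
E
```

```text
[ 0.49107689 -0.26882727] 0.12124579187829428 -3.6199126365573306
stand frame -0.09148363900634143 -0.06576860155251345
[ 0.44915082 -0.26633641]
ee [0.4302 0.0367 0.1888] xaxis [-0. -0. -1.] yaxis [ 0.06  1.   -0.  ] jawyaw -3.36 -> dx 8.88 dy -30.14 dz 3.66 twist 0.0 j6 -0.05 F [ 1.1 -0.5  0.4] w 0.0638 t 18.425
```

>>> {"api": "move_arm", "payload": {"commands": [{"jaw": 0.75,"dx": 0,"dy": -5,"dz": 0.7,"twist": 0},{"jaw": 0.75,"dx": 0,"dy": -10,"dz": 1.4,"twist": 0},{"jaw": 0.75,"dx": 0,"dy": -15,"dz": 2,"twist": 0},{"jaw": 0.75,"dx": 0,"dy": -20,"dz": 2.6,"twist": 0},{"jaw": 0.75,"dx": 1,"dy": -25,"dz": 3.2,"twist": 0},{"jaw": 0.75,"dx": 3,"dy": -30.1,"dz": 3.7,"twist": 0},{"jaw": 0.75,"dx": 6,"dy": -30.1,"dz": 3.7,"twist": 0},{"jaw": 0.75,"dx": 8.5,"dy": -30.1,"dz": 3.7,"twist": 0},{"jaw": 0.75,"dx": 8.5,"dy": -30.1,"dz": 3.7,"twist": 0},{"jaw": 0.75,"dx": 8.5,"dy": -30.1,"dz": 3.7,"twist": 0}]}}

```text
clock: 19.68
ee_pos: [0.4491, -0.2667, 0.1046]
tool_rot: [0.707, 0.021, 0.707, -0.021]
ft_force: [-0.1, 0.5, 0.2]
grip_width: 0.064
```

```bash
python3 - <<'E'
from h import *
rel([.4492,-.2663,.0605],-3.4); s=snap("n")
cv2.imwrite("pics/n_d.png",cv2.resize(s["scene"]["color"][130:260,130:310],None,fx=4,fy=4,interpolation=cv2.INTER_CUBIC)[:600])
E
```

```text
ee [ 0.4491 -0.2667  0.1046] xaxis [ 0.    -0.001 -1.   ] yaxis [ 0.06  1.   -0.  ] jawyaw -3.45 -> dx 4.41 dy 0.04 dz 0.00 twist -0.1 j6 -0.63 F [-0.1  0.5  0.2] w 0.064 t 19.675
```

View pics/n_d.png

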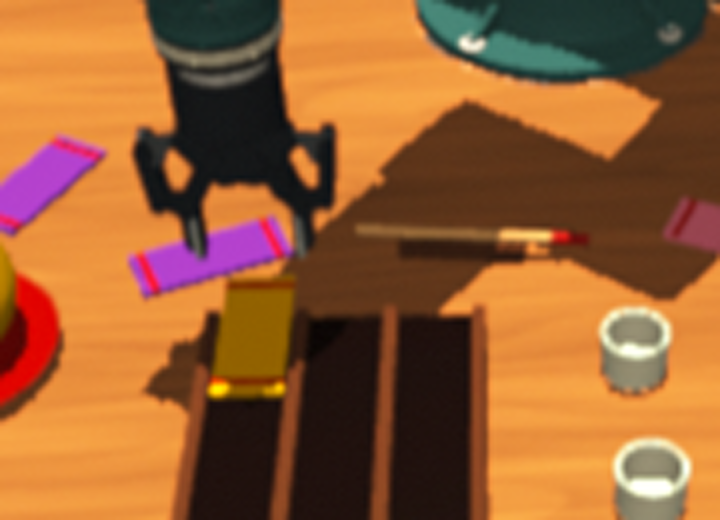

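The fingers at (198,245) and (303,245) straddle the plaque. Descend, grip, lift.

>>> {"api": "move_arm", "payload": {"commands": [{"jaw": 0.75,"dx": 1.8,"dy": 0,"dz": 0,"twist": 0},{"jaw": 0.75,"dx": 3.5,"dy": 0,"dz": 0,"twist": 0},{"jaw": 0.75,"dx": 4.4,"dy": 0,"dz": 0,"twist": 0},{"jaw": 0.75,"dx": 4.4,"dy": 0,"dz": 0,"twist": 0},{"jaw": 0.5,"dx": 4.4,"dy": 0,"dz": 0,"twist": 0},{"jaw": 0.4,"dx": 4.4,"dy": 0,"dz": 0,"twist": 0},{"jaw": 0.2,"dx": 4.4,"dy": 0,"dz": 0,"twist": 0},{"jaw": 0.2,"dx": 4.4,"dy": 0,"dz": 0,"twist": 0},{"jaw": 0.2,"dx": 4.4,"dy": 0,"dz": 0,"twist": 0}]}}

```text
clock: 20.9
ee_pos: [0.4494, -0.266, 0.0605]
tool_rot: [0.707, 0.021, 0.706, -0.021]
ft_force: [-1.5, 0.7, 6.4]
grip_width: 0.0475
```

>>> {"api": "move_arm", "payload": {"commands": [{"jaw": 0.2,"dx": -0.5,"dy": 0,"dz": 0,"twist": 0},{"jaw": 0.2,"dx": -1.5,"dy": 0,"dz": 0,"twist": 0},{"jaw": 0.2,"dx": -3,"dy": 0,"dz": 0,"twist": 0},{"jaw": 0.2,"dx": -5,"dy": 0,"dz": 0,"twist": 0},{"jaw": 0.2,"dx": -8,"dy": 0,"dz": 0,"twist": 0},{"jaw": 0.2,"dx": -8,"dy": 0,"dz": 0,"twist": 0}]}}

```text
clock: 21.65
ee_pos: [0.45, -0.2664, 0.1422]
tool_rot: [0.708, 0.02, 0.706, -0.022]
ft_force: [0.3, -0.5, -0.2]
grip_width: 0.0474
```

```bash
python3 - <<'E'
from h import *
rel([*loc(BD,-.042,-.078),.14],-1.2); s=snap("o")
cv2.imwrite("pics/o_d.png",cv2.resize(s["scene"]["color"][110:260,130:330],None,fx=4,fy=4,interpolation=cv2.INTER_CUBIC)[:600])
E
```

```text
ee [ 0.45   -0.2664  0.1422] xaxis [ 0.003 -0.002 -1.   ] yaxis [ 0.06  1.   -0.  ] jawyaw -3.39 -> dx 0.14 dy 41.09 dz 7.29 twist -2.2 j6 -0.63 F [ 0.3 -0.5 -0.2] w 0.0474 t 21.65
```

View pics/o_d.png

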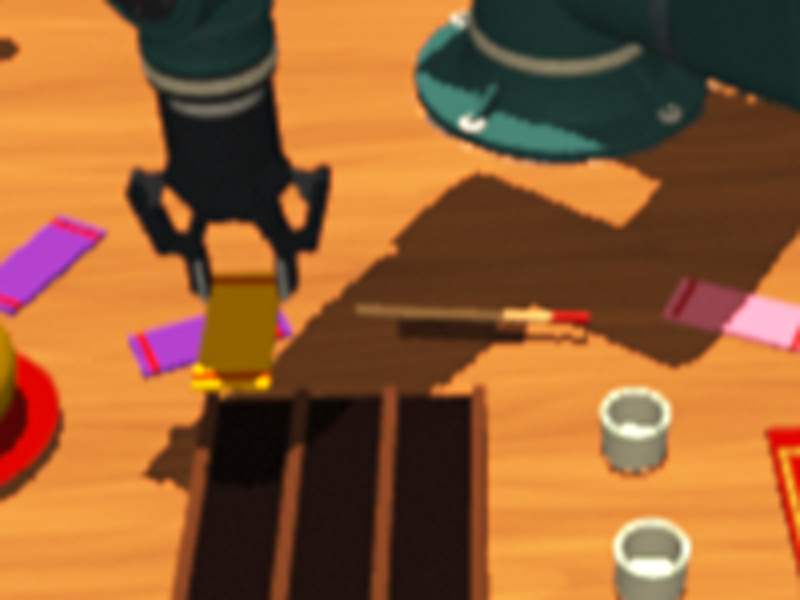

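>>> {"api": "move_arm", "payload": {"commands": [{"jaw": 0.2,"dx": 0,"dy": 2,"dz": 0.5,"twist": 0},{"jaw": 0.2,"dx": 0,"dy": 6,"dz": 1.5,"twist": 0},{"jaw": 0.2,"dx": 0,"dy": 11,"dz": 2.5,"twist": 0},{"jaw": 0.2,"dx": 0,"dy": 16,"dz": 3.5,"twist": -1},{"jaw": 0.2,"dx": 0,"dy": 21,"dz": 4.5,"twist": -1},{"jaw": 0.2,"dx": 0,"dy": 26,"dz": 5.5,"twist": -2},{"jaw": 0.2,"dx": 0,"dy": 31,"dz": 6.5,"twist": -2.2},{"jaw": 0.2,"dx": 0,"dy": 36,"dz": 7.3,"twist": -2.2},{"jaw": 0.2,"dx": 0,"dy": 39,"dz": 7.3,"twist": -2.2},{"jaw": 0.2,"dx": 0,"dy": 41.1,"dz": 7.3,"twist": -2.2},{"jaw": 0.2,"dx": 0,"dy": 41.1,"dz": 7.3,"twist": -2.2},{"jaw": 0.2,"dx": 0,"dy": 41.1,"dz": 7.3,"twist": -2.2}]}}

```text
clock: 23.25
ee_pos: [0.5461, 0.1397, 0.1396]
tool_rot: [0.707, 0.007, 0.707, -0.008]
ft_force: [0.0, -0.4, -0.6]
grip_width: 0.0477
```

```bash
python3 - <<'E'
from h import *
rel([*loc(BD,-.042,-.078),.028],-1.2)
E
```

```text
ee [0.5461 0.1397 0.1396] xaxis [-0.001 -0.    -1.   ] yaxis [ 0.02  1.   -0.  ] jawyaw -1.21 -> dx 11.16 dy -0.02 dz 0.11 twist -0.0 j6 0.13 F [ 0.  -0.4 -0.6] w 0.0477 t 23.25
```

>>> {"api": "move_arm", "payload": {"commands": [{"jaw": 0.2,"dx": 3,"dy": 0,"dz": 0.1,"twist": 0},{"jaw": 0.2,"dx": 6,"dy": 0,"dz": 0.1,"twist": 0},{"jaw": 0.2,"dx": 9,"dy": 0,"dz": 0.1,"twist": 0},{"jaw": 0.2,"dx": 10.5,"dy": 0,"dz": 0.1,"twist": 0},{"jaw": 0.2,"dx": 11,"dy": 0,"dz": 0.1,"twist": 0},{"jaw": 0.2,"dx": 11.15,"dy": 0,"dz": 0.1,"twist": 0},{"jaw": 0.2,"dx": 11.15,"dy": 0,"dz": 0.1,"twist": 0}]}}

```text
clock: 24.12
ee_pos: [0.5478, 0.1402, 0.029]
tool_rot: [0.707, 0.007, 0.707, -0.007]
ft_force: [-0.6, -0.0, -0.7]
grip_width: 0.0477
```

```bash
python3 - <<'E'
from h import *
rel([*loc(BD,-.042,-.078),.026],-1.2); s=snap("p")
cv2.imwrite("pics/p_d.png",cv2.resize(s["scene"]["color"][170:290,270:450],None,fx=4.4,fy=4.4,interpolation=cv2.INTER_CUBIC)[:600])
E
```

```text
ee [0.5478 0.1402 0.029 ] xaxis [ 0.001  0.    -1.   ] yaxis [0.02 1.   0.  ] jawyaw -1.2 -> dx 0.30 dy -0.08 dz -0.07 twist 0.0 j6 0.13 F [-0.6 -0.  -0.7] w 0.0477 t 24.125
```

View pics/p_d.png

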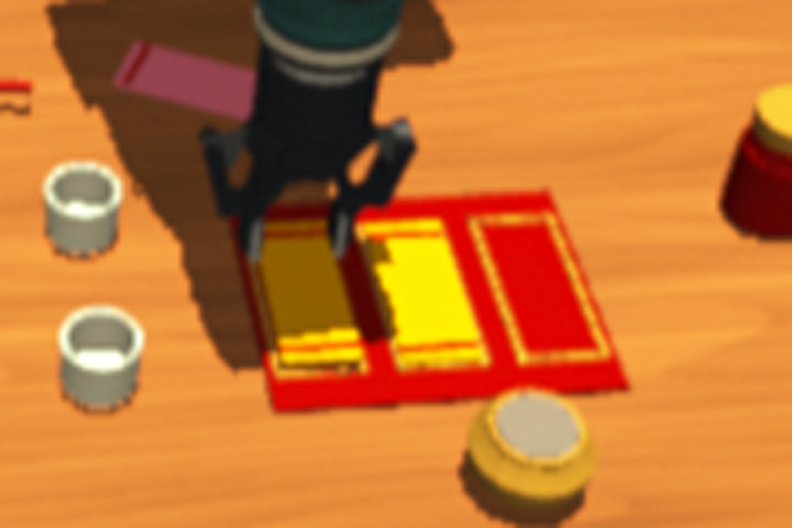

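The plaque is over the right outline, rear at (320,355). Now I'll lower it gently, release, and retreat.

>>> {"api": "move_arm", "payload": {"commands": [{"jaw": 0.2,"dx": 0.15,"dy": -0.1,"dz": 0,"twist": 0},{"jaw": 0.2,"dx": 0.25,"dy": -0.1,"dz": 0,"twist": 0},{"jaw": 0.2,"dx": 0.25,"dy": -0.1,"dz": 0,"twist": 0}]}}

```text
clock: 24.6
ee_pos: [0.5472, 0.1392, 0.0257]
tool_rot: [0.707, 0.007, 0.707, -0.007]
ft_force: [0.2, -0.1, 0.3]
grip_width: 0.0476
```

>>> {"api": "move_arm", "payload": {"commands": [{"jaw": 0.65,"dx": 0,"dy": 0,"dz": 0,"twist": 0},{"jaw": 0.68,"dx": 0,"dy": 0,"dz": 0,"twist": 0},{"jaw": 0.68,"dx": -0.1,"dy": 0,"dz": 0,"twist": 0},{"jaw": 0.68,"dx": -2,"dy": 0,"dz": 0,"twist": 0},{"jaw": 0.68,"dx": -6,"dy": 0,"dz": 0,"twist": 0},{"jaw": 0.8,"dx": -12,"dy": 0,"dz": 0,"twist": 0},{"jaw": 0.8,"dx": -16,"dy": -5,"dz": -3,"twist": 0},{"jaw": 0.8,"dx": -16,"dy": -10,"dz": -7,"twist": 0},{"jaw": 0.8,"dx": -16,"dy": -16,"dz": -11,"twist": 0},{"jaw": 0.8,"dx": -16,"dy": -22,"dz": -15,"twist": 0},{"jaw": 0.8,"dx": -16,"dy": -27,"dz": -18,"twist": 0},{"jaw": 0.8,"dx": -16,"dy": -30,"dz": -18,"twist": 0}]}}

```text
clock: 26.1
ee_pos: [0.3594, -0.1581, 0.1862]
tool_rot: [0.707, 0.007, 0.707, -0.008]
ft_force: [1.3, -0.9, 0.6]
grip_width: 0.0684
```

```bash
python3 - <<'E'
from h import *
s=snap("q")
cv2.imwrite("pics/q_c.png",cv2.resize(s["top"]["color"][110:230,140:300],None,fx=5,fy=5,interpolation=cv2.INTER_CUBIC)[:600])
for k in comps(mask(s["top"],"white"),(240,135,320,220)): print(cv2.boundingRect(k),cv2.contourArea(k))
rel([.5,0,.1],-1.2)
E
```

```text
(259, 191, 17, 17) 199.5
(262, 145, 16, 18) 173.0
ee [ 0.3601 -0.1608  0.1861] xaxis [ 0.001 -0.002 -1.   ] yaxis [ 0.03  1.   -0.  ] jawyaw -1.5 -> dx 8.60 dy 16.45 dz 13.56 twist -0.3 j6 -0.6 F [ 0.4 -0.2  0.8] w 0.0686 t 26.2
```

View pics/q_c.png

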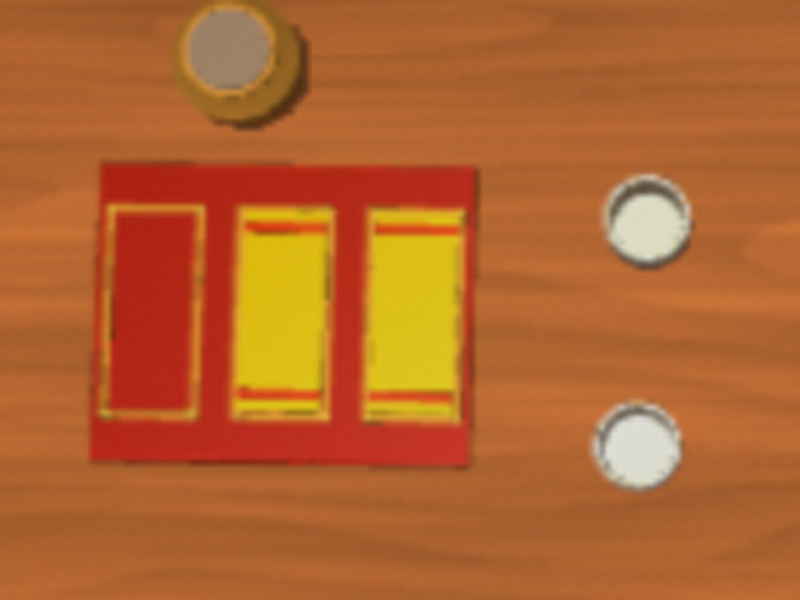

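Both plaques lie square in their outlines: middle at crop (282,313), right at (413,315). Cup rims are at (647,221) and (638,446). I'll compute the cup targets.

```bash
python3 - <<'E'
from h import *
s=r.snapshot("top")
f=lambda x,y,z: np.round(plane(s,140+(x+.5)/5-.5,110+(y+.5)/5-.5,z)[:2],4)
print("cupA near",f(638,446,.04),"cupB far",f(647,221,.04),"plM",f(282,313,.01),"plR",f(413,315,.01))
a=f(638,446,.04); rel([*a,.10],0)
E
```

```text
cupA near [0.507  0.0047] cupB far [ 0.6375 -0.0008] plM [0.5901 0.2166] plR [0.5884 0.1388]
ee [ 0.3605 -0.1588  0.186 ] xaxis [ 0. -0. -1.] yaxis [ 0.03  1.   -0.  ] jawyaw -1.45 -> dx 8.60 dy 16.72 dz 14.23 twist -1.4 j6 -0.6 F [-0.1  0.5 -0.2] w 0.0682 t 26.25
```

>>> {"api": "move_arm", "payload": {"commands": [{"jaw": 0.95,"dx": 0,"dy": 3,"dz": 2.5,"twist": 0},{"jaw": 0.95,"dx": 0,"dy": 7,"dz": 6,"twist": -0.5},{"jaw": 0.95,"dx": 0,"dy": 11,"dz": 9.5,"twist": -1},{"jaw": 0.95,"dx": 1,"dy": 14.5,"dz": 12.5,"twist": -1.4},{"jaw": 0.95,"dx": 4,"dy": 16.7,"dz": 14.2,"twist": -1.4},{"jaw": 0.95,"dx": 7.5,"dy": 16.7,"dz": 14.2,"twist": -1.4},{"jaw": 0.95,"dx": 8.6,"dy": 16.7,"dz": 14.2,"twist": -1.4},{"jaw": 0.95,"dx": 8.6,"dy": 16.7,"dz": 14.2,"twist": -1.4}]}}

```text
clock: 27.25
ee_pos: [0.5062, 0.0075, 0.0999]
tool_rot: [0.707, -0.001, 0.707, 0.002]
ft_force: [-0.4, -0.1, -0.6]
grip_width: 0.0811
```

```bash
python3 - <<'E'
from h import *
rel([.507,.0047,.030],0); s=snap("t")
cv2.imwrite("pics/t_d.png",cv2.resize(s["scene"]["color"][130:280,220:400],None,fx=4,fy=4,interpolation=cv2.INTER_CUBIC)[:600])
E
```

```text
ee [0.5062 0.0075 0.0999] xaxis [-0.001  0.    -1.   ] yaxis [-0.  1.  0.] jawyaw 0.24 -> dx 6.99 dy -0.28 dz 0.08 twist 0.2 j6 -0.15 F [-0.4 -0.1 -0.6] w 0.0811 t 27.25
```

View pics/t_d.png

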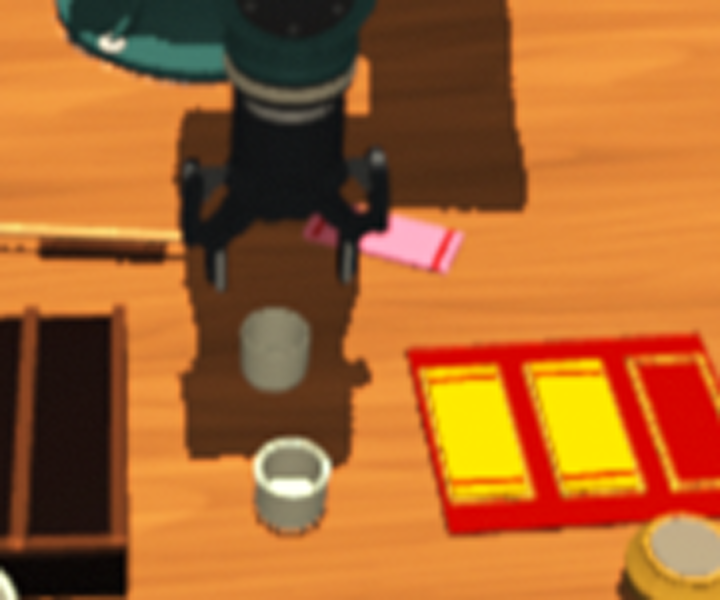

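The fingers (218 and 345) straddle the near cup at (275,350) once shifted 3 mm. Descend and grip.

>>> {"api": "move_arm", "payload": {"commands": [{"jaw": 0.95,"dx": 0.5,"dy": -0.3,"dz": 0.1,"twist": 0},{"jaw": 0.95,"dx": 3,"dy": -0.3,"dz": 0.1,"twist": 0},{"jaw": 0.95,"dx": 5.5,"dy": -0.3,"dz": 0.1,"twist": 0},{"jaw": 0.95,"dx": 7,"dy": -0.3,"dz": 0.1,"twist": 0},{"jaw": 0.95,"dx": 7,"dy": -0.3,"dz": 0.1,"twist": 0},{"jaw": 0.7,"dx": 7,"dy": -0.3,"dz": 0.1,"twist": 0},{"jaw": 0.6,"dx": 7,"dy": -0.3,"dz": 0.1,"twist": 0},{"jaw": 0.5,"dx": 7,"dy": -0.3,"dz": 0.1,"twist": 0},{"jaw": 0.3,"dx": 7,"dy": -0.3,"dz": 0.1,"twist": 0},{"jaw": 0.3,"dx": 7,"dy": -0.3,"dz": 0.1,"twist": 0},{"jaw": 0.3,"dx": 7,"dy": -0.3,"dz": 0.1,"twist": 0}]}}

```text
clock: 28.72
ee_pos: [0.5081, 0.0039, 0.0309]
tool_rot: [0.708, -0.001, 0.706, 0.001]
ft_force: [-3.4, -0.5, 12.2]
grip_width: 0.0481
```

>>> {"api": "move_arm", "payload": {"commands": [{"jaw": 0.3,"dx": -0.5,"dy": 0,"dz": 0,"twist": 0},{"jaw": 0.3,"dx": -2,"dy": 0,"dz": 0,"twist": 0},{"jaw": 0.3,"dx": -5,"dy": 0,"dz": 0,"twist": 0},{"jaw": 0.3,"dx": -8,"dy": 0,"dz": 0,"twist": 0},{"jaw": 0.3,"dx": -8,"dy": 0,"dz": 0,"twist": 0}]}}

```text
clock: 29.35
ee_pos: [0.5088, 0.0039, 0.1119]
tool_rot: [0.708, -0.002, 0.706, 0.001]
ft_force: [0.6, -0.3, -1.5]
grip_width: 0.0477
```

```bash
python3 - <<'E'
from h import *
rel([.5901,.2166,.10],0); s=snap("u")
cv2.imwrite("pics/u_d.png",cv2.resize(s["scene"]["color"][110:260,220:400],None,fx=4,fy=4,interpolation=cv2.INTER_CUBIC)[:600])
E
```

```text
ee [0.5088 0.0039 0.1119] xaxis [ 0.004 -0.001 -1.   ] yaxis [-0.  1. -0.] jawyaw 0.22 -> dx 1.21 dy 21.24 dz 8.21 twist 0.2 j6 -0.16 F [ 0.6 -0.3 -1.5] w 0.0477 t 29.35
```

View pics/u_d.png

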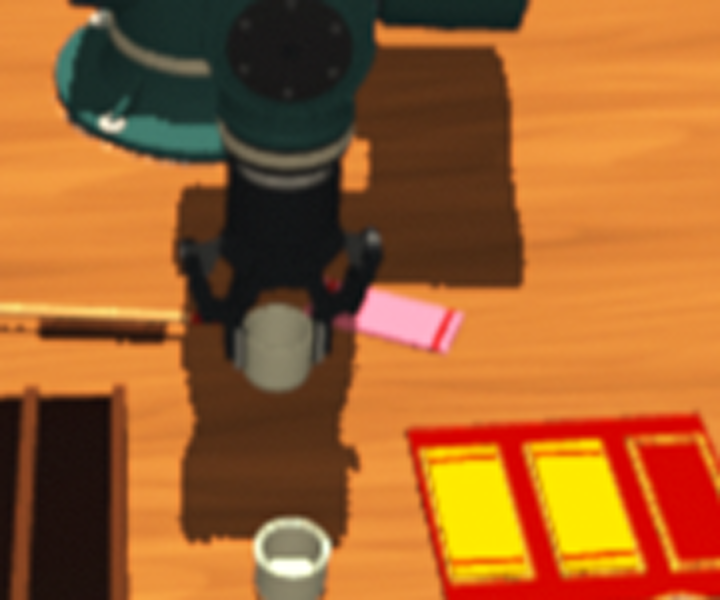

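>>> {"api": "move_arm", "payload": {"commands": [{"jaw": 0.3,"dx": 0,"dy": 3,"dz": 1.2,"twist": 0},{"jaw": 0.3,"dx": 0,"dy": 7,"dz": 2.8,"twist": 0},{"jaw": 0.3,"dx": 0,"dy": 11.5,"dz": 4.5,"twist": 0},{"jaw": 0.3,"dx": 0,"dy": 16,"dz": 6.2,"twist": 0},{"jaw": 0.3,"dx": 0,"dy": 19.5,"dz": 7.6,"twist": 0},{"jaw": 0.3,"dx": 0,"dy": 21.2,"dz": 8.2,"twist": 0},{"jaw": 0.3,"dx": 0,"dy": 21.2,"dz": 8.2,"twist": 0},{"jaw": 0.3,"dx": 3,"dy": 21.2,"dz": 8.2,"twist": 0},{"jaw": 0.3,"dx": 5,"dy": 21.2,"dz": 8.2,"twist": 0},{"jaw": 0.3,"dx": 5,"dy": 21.2,"dz": 8.2,"twist": 0}]}}

```text
clock: 30.7
ee_pos: [0.5875, 0.2149, 0.0585]
tool_rot: [0.706, -0.001, 0.708, 0.001]
ft_force: [-0.4, 0.2, -0.9]
grip_width: 0.0482
```

```bash
python3 - <<'E'
from h import *
rel([.5908,.2166,.0405],0)
E
```

```text
ee [0.5875 0.2149 0.0585] xaxis [-0.003 -0.001 -1.   ] yaxis [-0.  1. -0.] jawyaw 0.14 -> dx 1.80 dy 0.17 dz 0.33 twist 0.1 j6 0.22 F [-0.4  0.2 -0.9] w 0.0482 t 30.7
```

>>> {"api": "move_arm", "payload": {"commands": [{"jaw": 0.3,"dx": 0.6,"dy": 0.15,"dz": 0.3,"twist": 0},{"jaw": 0.3,"dx": 1.2,"dy": 0.15,"dz": 0.3,"twist": 0},{"jaw": 0.3,"dx": 1.5,"dy": 0.15,"dz": 0.3,"twist": 0},{"jaw": 0.3,"dx": 1.65,"dy": 0.15,"dz": 0.3,"twist": 0},{"jaw": 0.3,"dx": 1.65,"dy": 0.15,"dz": 0.3,"twist": 0}]}}

```text
clock: 31.32
ee_pos: [0.5918, 0.2179, 0.0433]
tool_rot: [0.707, -0.001, 0.707, 0.001]
ft_force: [-1.5, 0.5, -0.6]
grip_width: 0.0478
```

```bash
python3 - <<'E'
from h import *
rel([.5908,.2166,.0405],0); s=snap("v")
cv2.imwrite("pics/v_d.png",cv2.resize(s["scene"]["color"][150:280,290:470],None,fx=4.4,fy=4.4,interpolation=cv2.INTER_CUBIC)[:600])
E
```

```text
ee [0.5918 0.2179 0.0433] xaxis [ 0. -0. -1.] yaxis [-0.  1. -0.] jawyaw 0.21 -> dx 0.28 dy -0.13 dz -0.10 twist 0.2 j6 0.22 F [-1.5  0.5 -0.6] w 0.0478 t 31.325
```

View pics/v_d.png

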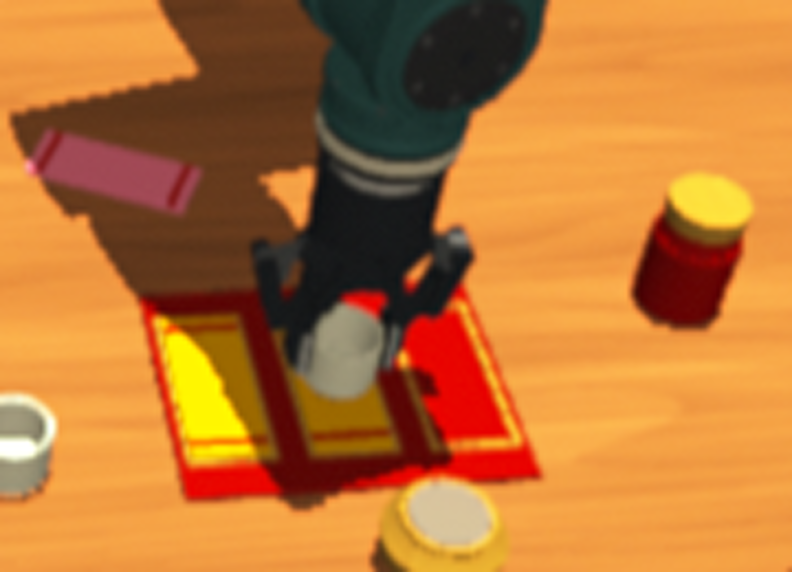

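The cup at (342,355) is upright above the middle plaque. I'll set it down.

>>> {"api": "move_arm", "payload": {"commands": [{"jaw": 0.3,"dx": 0.12,"dy": -0.1,"dz": -0.1,"twist": 0},{"jaw": 0.3,"dx": 0.22,"dy": -0.1,"dz": -0.1,"twist": 0},{"jaw": 0.3,"dx": 0.22,"dy": -0.1,"dz": -0.1,"twist": 0}]}}

```text
clock: 31.8
ee_pos: [0.5908, 0.2168, 0.0411]
tool_rot: [0.707, -0.001, 0.707, 0.001]
ft_force: [0.1, -0.0, -1.2]
grip_width: 0.0482
```

```bash
python3 - <<'E'
from h import *
rel([.5908,.2166,.0405],0)
E
```

```text
ee [0.5908 0.2168 0.0411] xaxis [-0. -0. -1.] yaxis [-0.  1. -0.] jawyaw 0.21 -> dx 0.06 dy -0.02 dz 0.00 twist 0.2 j6 0.22 F [ 0.1 -0.  -1.2] w 0.0482 t 31.8
```

>>> {"api": "move_arm", "payload": {"commands": [{"jaw": 0.3,"dx": 0.08,"dy": 0,"dz": 0,"twist": 0},{"jaw": 0.3,"dx": 0.08,"dy": 0,"dz": 0,"twist": 0},{"jaw": 0.62,"dx": 0.08,"dy": 0,"dz": 0,"twist": 0},{"jaw": 0.7,"dx": 0.08,"dy": 0,"dz": 0,"twist": 0},{"jaw": 0.7,"dx": 0,"dy": 0,"dz": 0,"twist": 0},{"jaw": 0.7,"dx": -2,"dy": 0,"dz": 0,"twist": 0},{"jaw": 0.7,"dx": -5,"dy": 0,"dz": 0,"twist": 0},{"jaw": 0.7,"dx": -9,"dy": 0,"dz": 0,"twist": 0},{"jaw": 0.9,"dx": -13,"dy": -3,"dz": -3,"twist": 0},{"jaw": 0.95,"dx": -13,"dy": -8,"dz": -8,"twist": 0},{"jaw": 0.95,"dx": -13,"dy": -13,"dz": -14,"twist": 0},{"jaw": 0.95,"dx": -13,"dy": -18,"dz": -20,"twist": 0}]}}

```text
clock: 33.3
ee_pos: [0.42, 0.0605, 0.1711]
tool_rot: [0.707, -0.002, 0.707, 0.001]
ft_force: [1.2, -1.0, 0.1]
grip_width: 0.0813
```

>>> {"api": "move_arm", "payload": {"commands": [{"jaw": 0.95,"dx": 0,"dy": -6,"dz": -2,"twist": 0},{"jaw": 0.95,"dx": 0,"dy": -12,"dz": -2,"twist": 0},{"jaw": 0.95,"dx": 0,"dy": -17,"dz": -2,"twist": 0}]}}

```text
clock: 33.67
ee_pos: [0.4018, -0.1107, 0.1715]
tool_rot: [0.707, -0.001, 0.707, 0.001]
ft_force: [1.2, 0.0, -0.6]
grip_width: 0.0813
```

```bash
python3 - <<'E'
from h import *
s=snap("w"); rel([.6375,-.0008,.1],0)
cv2.imwrite("pics/w_c.png",cv2.resize(s["top"]["color"][110:230,140:300],None,fx=5,fy=5,interpolation=cv2.INTER_CUBIC)[:600])
E
```

```text
ee [ 0.4024 -0.1125  0.1713] xaxis [ 0.001 -0.001 -1.   ] yaxis [ 0.  1. -0.] jawyaw -0.07 -> dx 7.14 dy 11.21 dz 23.49 twist -0.1 j6 -0.47 F [ 0.2  0.9 -0.3] w 0.0815 t 33.775
```

View pics/w_c.png

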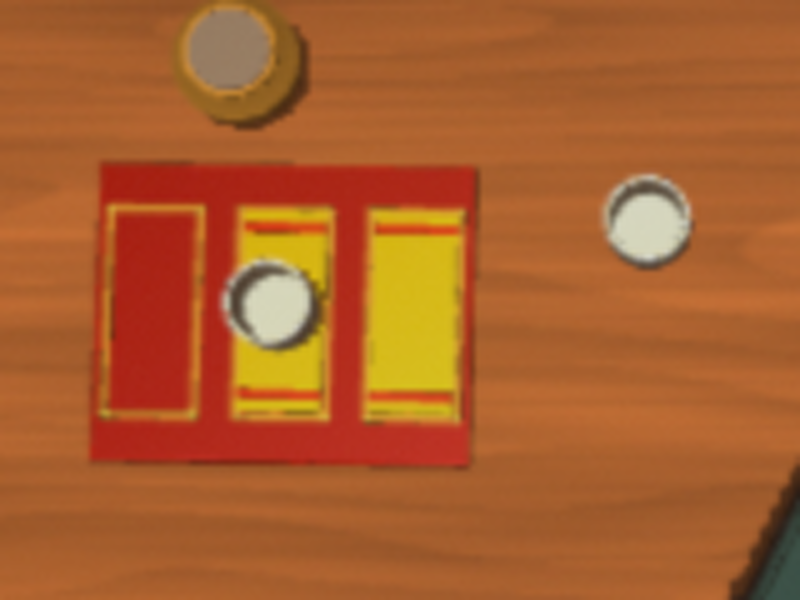

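The first cup stands on the middle plaque, rim at (271,304), displaced in the picture by parallax. The second cup is unmoved at (647,221).

```bash
python3 - <<'E'
from h import *
s=r.snapshot("top")
print("cup rim",np.round(plane(s,140+271.5/5-.5,110+304.5/5-.5,.05),4), "plaque (.5901,.2166)")
E
```

```text
cup rim [0.5888 0.2145 0.05  ] plaque (.5901,.2166)
```

>>> {"api": "move_arm", "payload": {"commands": [{"jaw": 0.95,"dx": 0,"dy": 2,"dz": 4,"twist": 0},{"jaw": 0.95,"dx": 0,"dy": 4.5,"dz": 9,"twist": 0},{"jaw": 0.95,"dx": 0,"dy": 7,"dz": 14,"twist": 0},{"jaw": 0.95,"dx": 0,"dy": 9.5,"dz": 19,"twist": 0},{"jaw": 0.95,"dx": 2,"dy": 11.2,"dz": 23,"twist": 0},{"jaw": 0.95,"dx": 5,"dy": 11.2,"dz": 23.5,"twist": 0},{"jaw": 0.95,"dx": 7.1,"dy": 11.2,"dz": 23.5,"twist": 0},{"jaw": 0.95,"dx": 7.1,"dy": 11.2,"dz": 23.5,"twist": 0},{"jaw": 0.95,"dx": 7.1,"dy": 11.2,"dz": 23.5,"twist": 0}]}}

```text
clock: 34.95
ee_pos: [0.637, 0.0049, 0.1011]
tool_rot: [0.707, -0.002, 0.707, 0.001]
ft_force: [0.1, 0.3, 0.7]
grip_width: 0.0813
```

```bash
python3 - <<'E'
from h import *
rel([.6375,-.0008,.030],0); s=snap("x")
cv2.imwrite("pics/x_d.png",cv2.resize(s["scene"]["color"][130:280,220:400],None,fx=4,fy=4,interpolation=cv2.INTER_CUBIC)[:600])
E
```

```text
ee [0.637  0.0049 0.1011] xaxis [ 0.001 -0.    -1.   ] yaxis [-0.  1. -0.] jawyaw 0.25 -> dx 7.11 dy -0.57 dz 0.05 twist 0.2 j6 -0.12 F [0.1 0.3 0.7] w 0.0813 t 34.95
```

View pics/x_d.png

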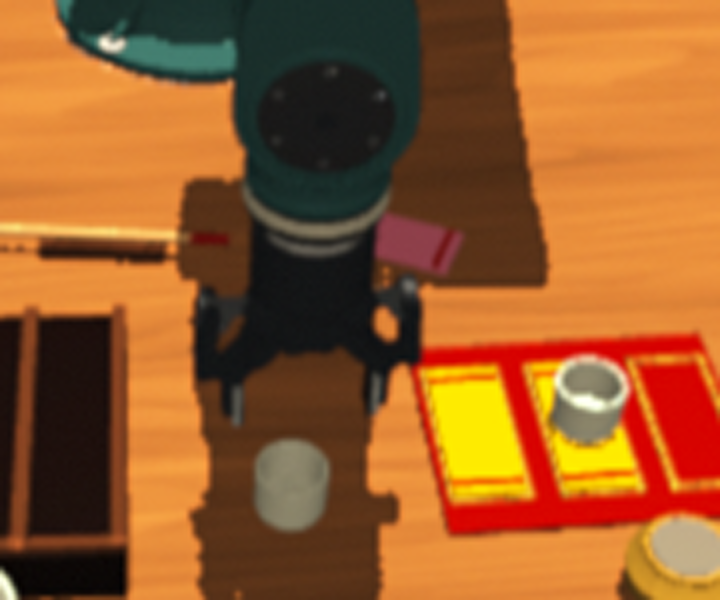

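The first cup is about 2 mm off the plaque centre. The fingers (235 and 375) need −5 mm in y to centre on the second cup (291,485).

>>> {"api": "move_arm", "payload": {"commands": [{"jaw": 0.95,"dx": 0.3,"dy": -0.5,"dz": 0,"twist": 0},{"jaw": 0.95,"dx": 3,"dy": -0.55,"dz": 0.05,"twist": 0},{"jaw": 0.95,"dx": 5.5,"dy": -0.55,"dz": 0.05,"twist": 0},{"jaw": 0.95,"dx": 7.1,"dy": -0.55,"dz": 0.05,"twist": 0},{"jaw": 0.95,"dx": 7.1,"dy": -0.55,"dz": 0.05,"twist": 0},{"jaw": 0.7,"dx": 7.1,"dy": -0.55,"dz": 0.05,"twist": 0},{"jaw": 0.6,"dx": 7.1,"dy": -0.55,"dz": 0.05,"twist": 0},{"jaw": 0.5,"dx": 7.1,"dy": -0.55,"dz": 0.05,"twist": 0},{"jaw": 0.3,"dx": 7.1,"dy": -0.55,"dz": 0.05,"twist": 0},{"jaw": 0.3,"dx": 7.1,"dy": -0.55,"dz": 0.05,"twist": 0},{"jaw": 0.3,"dx": 7.1,"dy": -0.55,"dz": 0.05,"twist": 0}]}}

```text
clock: 36.42
ee_pos: [0.6379, -0.0013, 0.0304]
tool_rot: [0.708, -0.001, 0.706, 0.001]
ft_force: [-1.2, 0.8, 10.4]
grip_width: 0.0488
```

>>> {"api": "move_arm", "payload": {"commands": [{"jaw": 0.3,"dx": -0.5,"dy": 0,"dz": 0,"twist": 0},{"jaw": 0.3,"dx": -2,"dy": 0,"dz": 0,"twist": 0},{"jaw": 0.3,"dx": -5,"dy": 0,"dz": 0,"twist": 0},{"jaw": 0.3,"dx": -8,"dy": 0,"dz": 0,"twist": 0},{"jaw": 0.3,"dx": -8,"dy": 0,"dz": 0,"twist": 0}]}}

```text
clock: 37.05
ee_pos: [0.6386, -0.0014, 0.1121]
tool_rot: [0.709, -0.002, 0.706, 0.001]
ft_force: [0.1, 1.1, -1.3]
grip_width: 0.0491
```

```bash
python3 - <<'E'
from h import *
rel([.5890,.1385,.10],0); s=snap("y")
cv2.imwrite("pics/y_d.png",cv2.resize(s["scene"]["color"][130:280,220:400],None,fx=4,fy=4,interpolation=cv2.INTER_CUBIC)[:600])
E
```

```text
ee [ 0.6386 -0.0014  0.1121] xaxis [ 0.004 -0.001 -1.   ] yaxis [-0.  1. -0.] jawyaw 0.21 -> dx 1.18 dy 14.01 dz -4.91 twist 0.2 j6 -0.13 F [ 0.1  1.1 -1.3] w 0.0491 t 37.05
```

View pics/y_d.png

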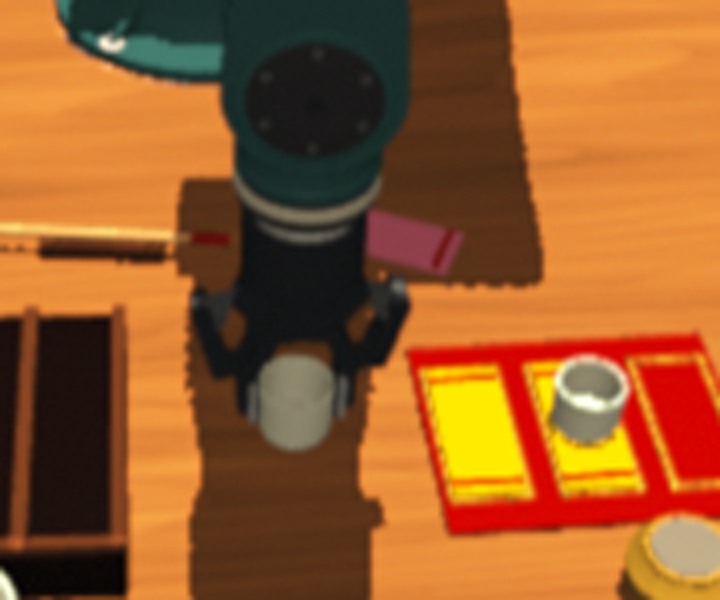

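>>> {"api": "move_arm", "payload": {"commands": [{"jaw": 0.3,"dx": 0,"dy": 3,"dz": -1,"twist": 0},{"jaw": 0.3,"dx": 0,"dy": 7,"dz": -2.5,"twist": 0},{"jaw": 0.3,"dx": 0,"dy": 11,"dz": -4,"twist": 0},{"jaw": 0.3,"dx": 0,"dy": 13.2,"dz": -4.7,"twist": 0},{"jaw": 0.3,"dx": 0,"dy": 13.9,"dz": -4.9,"twist": 0},{"jaw": 0.3,"dx": 0,"dy": 13.9,"dz": -4.9,"twist": 0},{"jaw": 0.3,"dx": 3,"dy": 13.9,"dz": -4.9,"twist": 0},{"jaw": 0.3,"dx": 5,"dy": 13.9,"dz": -4.9,"twist": 0},{"jaw": 0.3,"dx": 5,"dy": 13.9,"dz": -4.9,"twist": 0},{"jaw": 0.3,"dx": 5,"dy": 13.9,"dz": -4.9,"twist": 0}]}}

```text
clock: 38.4
ee_pos: [0.5884, 0.137, 0.0598]
tool_rot: [0.707, -0.001, 0.707, 0.001]
ft_force: [0.0, -0.0, -0.7]
grip_width: 0.0488
```

```bash
python3 - <<'E'
from h import *
rel([.5893,.1383,.0405],0)
E
```

```text
ee [0.5884 0.137  0.0598] xaxis [ 0.001 -0.    -1.   ] yaxis [-0.  1. -0.] jawyaw 0.16 -> dx 1.93 dy 0.13 dz 0.09 twist 0.2 j6 0.09 F [ 0.  -0.  -0.7] w 0.0488 t 38.4
```

>>> {"api": "move_arm", "payload": {"commands": [{"jaw": 0.3,"dx": 0.6,"dy": 0.1,"dz": 0.1,"twist": 0},{"jaw": 0.3,"dx": 1.2,"dy": 0.1,"dz": 0.1,"twist": 0},{"jaw": 0.3,"dx": 1.6,"dy": 0.1,"dz": 0.1,"twist": 0},{"jaw": 0.3,"dx": 1.8,"dy": 0.1,"dz": 0.1,"twist": 0},{"jaw": 0.3,"dx": 1.8,"dy": 0.1,"dz": 0.1,"twist": 0}]}}

```text
clock: 39.02
ee_pos: [0.5887, 0.1386, 0.0409]
tool_rot: [0.707, -0.001, 0.707, 0.001]
ft_force: [-0.9, 0.3, -1.1]
grip_width: 0.0482
```

```bash
python3 - <<'E'
from h import *
rel([.5893,.1383,.0405],0); s=snap("z")
cv2.imwrite("pics/z_d.png",cv2.resize(s["scene"]["color"][150:280,270:450],None,fx=4.4,fy=4.4,interpolation=cv2.INTER_CUBIC)[:600])
E
```

```text
ee [0.5887 0.1386 0.0409] xaxis [-0. -0. -1.] yaxis [-0.  1. -0.] jawyaw 0.21 -> dx 0.04 dy -0.03 dz 0.06 twist 0.2 j6 0.09 F [-0.9  0.3 -1.1] w 0.0482 t 39.025
```

View pics/z_d.png

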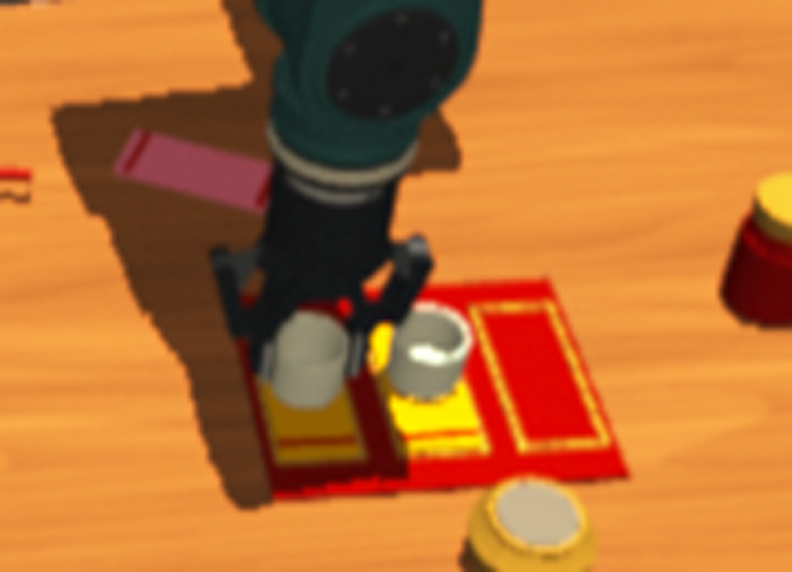

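The second cup at (310,360) hangs upright over the right plaque, with clearance to the first. I'll set it down, open just enough and lift.

>>> {"api": "move_arm", "payload": {"commands": [{"jaw": 0.3,"dx": 0.07,"dy": 0,"dz": 0,"twist": 0},{"jaw": 0.3,"dx": 0.07,"dy": 0,"dz": 0,"twist": 0},{"jaw": 0.6,"dx": 0.07,"dy": 0,"dz": 0,"twist": 0},{"jaw": 0.66,"dx": 0.07,"dy": 0,"dz": 0,"twist": 0},{"jaw": 0.66,"dx": 0,"dy": 0,"dz": 0,"twist": 0},{"jaw": 0.66,"dx": -1.5,"dy": 0,"dz": 0,"twist": 0},{"jaw": 0.66,"dx": -4.5,"dy": 0,"dz": 0,"twist": 0},{"jaw": 0.66,"dx": -9,"dy": 0,"dz": 0,"twist": 0},{"jaw": 0.66,"dx": -14,"dy": -2,"dz": -2,"twist": 0},{"jaw": 0.66,"dx": -15,"dy": -7,"dz": -8,"twist": 0},{"jaw": 0.66,"dx": -15,"dy": -13,"dz": -14,"twist": 0},{"jaw": 0.66,"dx": -15,"dy": -18,"dz": -19,"twist": 0}]}}

```text
clock: 40.62
ee_pos: [0.4311, -0.0101, 0.1919]
tool_rot: [0.708, -0.002, 0.706, 0.001]
ft_force: [0.2, -0.8, -0.9]
grip_width: 0.0565
```

>>> {"api": "move_arm", "payload": {"commands": [{"jaw": 0.66,"dx": 0,"dy": -6,"dz": 0,"twist": 0},{"jaw": 0.66,"dx": 0,"dy": -12,"dz": 0,"twist": 0},{"jaw": 0.66,"dx": 0,"dy": -14,"dz": 0,"twist": 0},{"jaw": 0.66,"dx": 0,"dy": -14,"dz": 0,"twist": 0}]}}

```text
clock: 41.12
ee_pos: [0.4329, -0.1504, 0.1915]
tool_rot: [0.707, -0.001, 0.707, 0.0]
ft_force: [-0.3, -0.0, 0.3]
grip_width: 0.0564
```

```bash
python3 - <<'E'
from h import *
s=snap("fin")
cv2.imwrite("pics/fin_c.png",cv2.resize(s["top"]["color"][110:230,140:300],None,fx=5,fy=5,interpolation=cv2.INTER_CUBIC)[:600])
cv2.imwrite("pics/fin_d.png",cv2.resize(s["scene"]["color"][190:290,290:450],None,fx=5,fy=5,interpolation=cv2.INTER_CUBIC)[:600])
for k in comps(mask(s["top"],"white"),(170,140,245,205)): print(cv2.boundingRect(k),cv2.contourArea(k))
E
```

```text
(213, 162, 16, 17) 165.0
(176, 155, 12, 16) 120.0
```

View pics/fin_c.png

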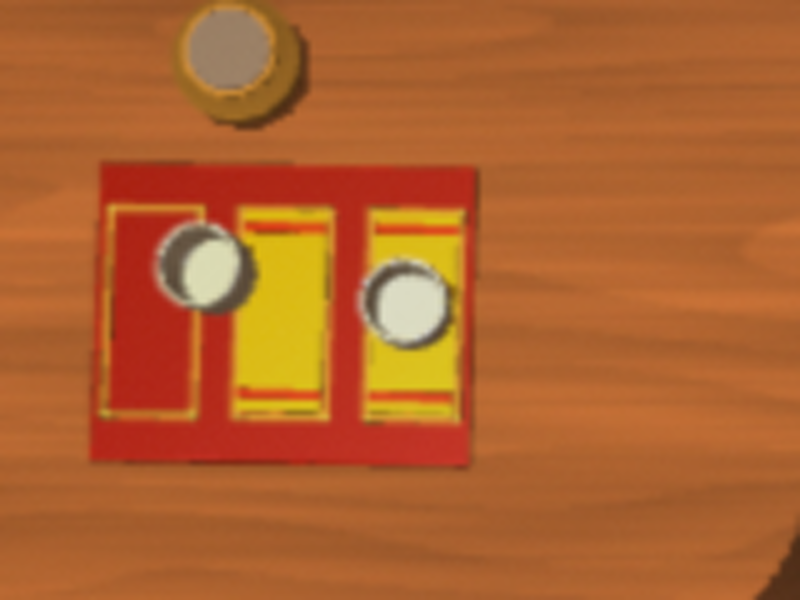

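View pics/fin_d.png

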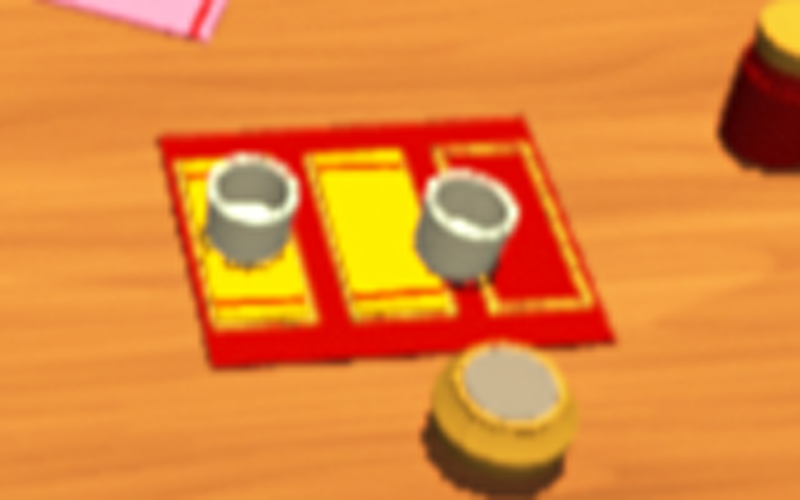

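View pics/fin_scene.png

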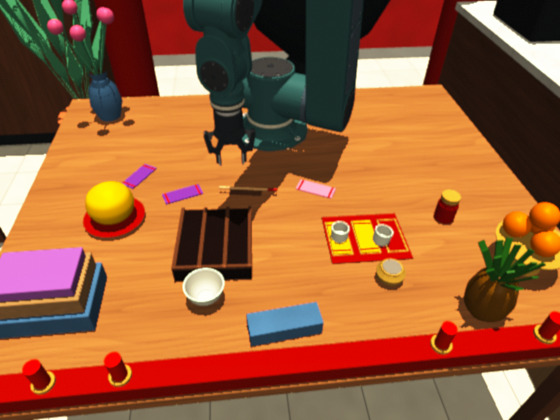

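The second cup is well placed, rim at (406,304). But the first cup has been knocked aside to about (204,267), tilted half on the middle plaque's left edge. The middle plaque looks unmoved. I'll measure the cup and regrasp it.

```bash
python3 - <<'E'
from h import *
s=r.snapshot("top"); t=r.snapshot("scene")
f=lambda x,y,z: np.round(plane(s,140+(x+.5)/5-.5,110+(y+.5)/5-.5,z)[:2],4)
print("cup2 rim",f(406,304,.05),"vs plR (.5884,.1388)"); print("cup1 rim",f(204,267,.047))
g=lambda x,y,z: np.round(plane(t,290+(x+.5)/5-.5,190+(y+.5)/5-.5,z)[:2],4)
print("scene: cup1 rim",g(470,208,.047),"cup2 rim",g(251,190,.05))
a=f(204,267,.047); rel([*a,.12],0)
E
```

```text
cup2 rim [0.5883 0.137 ] vs plR (.5884,.1388)
cup1 rim [0.6111 0.2541]
scene: cup1 rim [0.6137 0.2576] cup2 rim [0.591  0.1384]
ee [ 0.433  -0.1482  0.1911] xaxis [ 0. -0. -1.] yaxis [-0.  1. -0.] jawyaw 0.27 -> dx 7.12 dy 40.15 dz 18.00 twist 0.3 j6 -0.51 F [ 0.2 -0.6 -0.8] w 0.0564 t 41.325
```

>>> {"api": "move_arm", "payload": {"commands": [{"jaw": 0.95,"dx": 0,"dy": 3,"dz": 1.3,"twist": 0},{"jaw": 0.95,"dx": 0,"dy": 7,"dz": 3,"twist": 0},{"jaw": 0.95,"dx": 0,"dy": 12,"dz": 5.3,"twist": 0},{"jaw": 0.95,"dx": 0,"dy": 17,"dz": 7.5,"twist": 0},{"jaw": 0.95,"dx": 0,"dy": 22,"dz": 9.7,"twist": 0},{"jaw": 0.95,"dx": 0,"dy": 27,"dz": 12,"twist": 0},{"jaw": 0.95,"dx": 0,"dy": 32,"dz": 14,"twist": 0},{"jaw": 0.95,"dx": 0,"dy": 36,"dz": 16,"twist": 0},{"jaw": 0.95,"dx": 2,"dy": 39,"dz": 17.5,"twist": 0},{"jaw": 0.95,"dx": 5,"dy": 40.1,"dz": 18,"twist": 0},{"jaw": 0.95,"dx": 7,"dy": 40.1,"dz": 18,"twist": 0},{"jaw": 0.95,"dx": 7,"dy": 40.1,"dz": 18,"twist": 0}]}}

```text
clock: 42.82
ee_pos: [0.6101, 0.2534, 0.1196]
tool_rot: [0.706, -0.002, 0.708, 0.002]
ft_force: [-0.1, 0.5, 0.3]
grip_width: 0.0813
```

```bash
python3 - <<'E'
from h import *
rel([.612,.2535,.040],0); s=snap("aa")
cv2.imwrite("pics/aa_d.png",cv2.resize(s["scene"]["color"][150:280,290:450],None,fx=4.5,fy=4.5,interpolation=cv2.INTER_CUBIC)[:600])
E
```

```text
ee [0.6101 0.2534 0.1196] xaxis [-0.003 -0.001 -1.   ] yaxis [-0.01  1.   -0.  ] jawyaw 0.3 -> dx 7.96 dy 0.01 dz 0.22 twist 0.3 j6 0.27 F [-0.1  0.5  0.3] w 0.0813 t 42.825
```

View pics/aa_d.png

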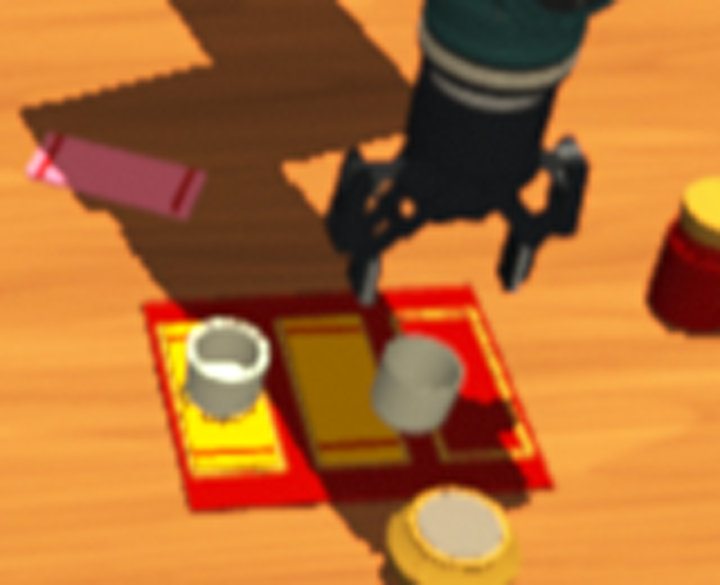

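The fingers (370 and 515) straddle the displaced cup (420,380). Descend and grip; closing along y should also straighten its tilt.

>>> {"api": "move_arm", "payload": {"commands": [{"jaw": 0.95,"dx": 2,"dy": 0,"dz": 0.2,"twist": 0},{"jaw": 0.95,"dx": 5,"dy": 0,"dz": 0.2,"twist": 0},{"jaw": 0.95,"dx": 7.2,"dy": 0,"dz": 0.2,"twist": 0},{"jaw": 0.95,"dx": 7.9,"dy": 0,"dz": 0.2,"twist": 0},{"jaw": 0.95,"dx": 7.9,"dy": 0,"dz": 0.2,"twist": 0},{"jaw": 0.75,"dx": 7.9,"dy": 0,"dz": 0.2,"twist": 0},{"jaw": 0.65,"dx": 7.9,"dy": 0,"dz": 0.2,"twist": 0},{"jaw": 0.55,"dx": 7.9,"dy": 0,"dz": 0.2,"twist": 0},{"jaw": 0.3,"dx": 7.9,"dy": 0,"dz": 0.2,"twist": 0},{"jaw": 0.3,"dx": 7.9,"dy": 0,"dz": 0.2,"twist": 0},{"jaw": 0.3,"dx": 7.9,"dy": 0,"dz": 0.2,"twist": 0}]}}

```text
clock: 44.3
ee_pos: [0.6141, 0.2527, 0.0431]
tool_rot: [0.708, -0.001, 0.706, 0.001]
ft_force: [-2.4, 0.4, 12.2]
grip_width: 0.0486
```

>>> {"api": "move_arm", "payload": {"commands": [{"jaw": 0.3,"dx": -0.5,"dy": 0,"dz": 0,"twist": 0},{"jaw": 0.3,"dx": -2,"dy": 0,"dz": 0,"twist": 0},{"jaw": 0.3,"dx": -5,"dy": 0,"dz": 0,"twist": 0},{"jaw": 0.3,"dx": -6,"dy": 0,"dz": 0,"twist": 0},{"jaw": 0.3,"dx": -6,"dy": 0,"dz": 0,"twist": 0}]}}

```text
clock: 44.92
ee_pos: [0.6138, 0.2526, 0.1023]
tool_rot: [0.708, -0.001, 0.707, 0.001]
ft_force: [-0.4, 0.1, -1.2]
grip_width: 0.0485
```

```bash
python3 - <<'E'
from h import *
rel([.5905,.2166,.10],0); s=snap("ab")
cv2.imwrite("pics/ab_d.png",cv2.resize(s["scene"]["color"][150:280,290:450],None,fx=4.5,fy=4.5,interpolation=cv2.INTER_CUBIC)[:600])
E
```

```text
ee [0.6138 0.2526 0.1023] xaxis [ 0.001  0.    -1.   ] yaxis [-0.  1.  0.] jawyaw 0.21 -> dx 0.23 dy -3.59 dz -2.35 twist 0.2 j6 0.26 F [-0.4  0.1 -1.2] w 0.0485 t 44.925
```

View pics/ab_d.png

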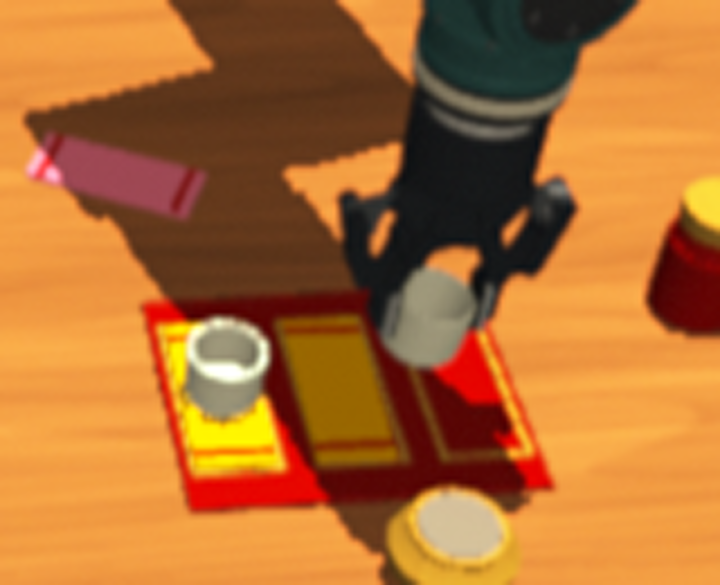

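>>> {"api": "move_arm", "payload": {"commands": [{"jaw": 0.3,"dx": 0,"dy": -1,"dz": -0.6,"twist": 0},{"jaw": 0.3,"dx": 0,"dy": -2.5,"dz": -1.6,"twist": 0},{"jaw": 0.3,"dx": 0,"dy": -3.6,"dz": -2.2,"twist": 0},{"jaw": 0.3,"dx": 0,"dy": -3.6,"dz": -2.2,"twist": 0},{"jaw": 0.3,"dx": 2,"dy": -3.6,"dz": -2.2,"twist": 0},{"jaw": 0.3,"dx": 4,"dy": -3.6,"dz": -2.2,"twist": 0},{"jaw": 0.3,"dx": 5,"dy": -3.6,"dz": -2.2,"twist": 0},{"jaw": 0.3,"dx": 5,"dy": -3.6,"dz": -2.2,"twist": 0}]}}

```text
clock: 46.02
ee_pos: [0.5915, 0.2165, 0.0513]
tool_rot: [0.707, -0.001, 0.707, 0.001]
ft_force: [-0.6, -0.6, -0.6]
grip_width: 0.0486
```

```bash
python3 - <<'E'
from h import *
rel([.592,.2166,.0445],0); s=snap("ac")
cv2.imwrite("pics/ac_d.png",cv2.resize(s["scene"]["color"][170:280,290:450],None,fx=5,fy=5,interpolation=cv2.INTER_CUBIC)[:600])
E
```

```text
ee [0.5915 0.2165 0.0513] xaxis [-0.001 -0.    -1.   ] yaxis [-0.  1. -0.] jawyaw 0.22 -> dx 0.68 dy 0.01 dz 0.05 twist 0.2 j6 0.22 F [-0.6 -0.6 -0.6] w 0.0486 t 46.025
```

View pics/ac_d.png

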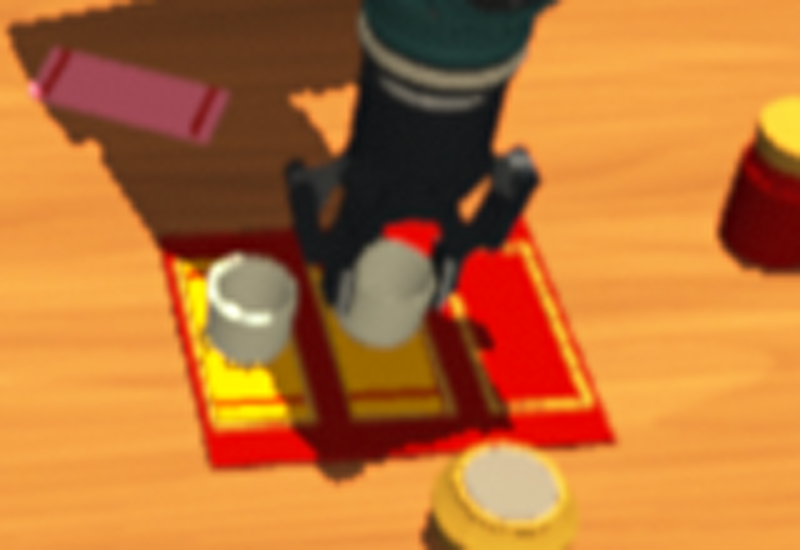

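>>> {"api": "move_arm", "payload": {"commands": [{"jaw": 0.3,"dx": 0.2,"dy": 0,"dz": 0,"twist": 0},{"jaw": 0.3,"dx": 0.4,"dy": 0,"dz": 0,"twist": 0},{"jaw": 0.3,"dx": 0.4,"dy": 0,"dz": 0,"twist": 0}]}}

```text
clock: 46.5
ee_pos: [0.5916, 0.2164, 0.0477]
tool_rot: [0.707, -0.001, 0.707, 0.001]
ft_force: [-0.0, -0.4, -0.8]
grip_width: 0.0486
```

>>> {"api": "move_arm", "payload": {"commands": [{"jaw": 0.3,"dx": 0.12,"dy": 0,"dz": 0,"twist": 0},{"jaw": 0.3,"dx": 0.2,"dy": 0,"dz": 0,"twist": 0},{"jaw": 0.3,"dx": 0.2,"dy": 0,"dz": 0,"twist": 0}]}}

```text
clock: 46.88
ee_pos: [0.5921, 0.2165, 0.0468]
tool_rot: [0.708, -0.001, 0.707, 0.001]
ft_force: [-2.1, -2.2, 11.2]
grip_width: 0.0485
```

Contact. Release and lift.

>>> {"api": "move_arm", "payload": {"commands": [{"jaw": 0.3,"dx": 0,"dy": 0,"dz": 0,"twist": 0},{"jaw": 0.58,"dx": 0,"dy": 0,"dz": 0,"twist": 0},{"jaw": 0.62,"dx": 0,"dy": 0,"dz": 0,"twist": 0},{"jaw": 0.66,"dx": 0,"dy": 0,"dz": 0,"twist": 0},{"jaw": 0.66,"dx": -0.3,"dy": 0,"dz": 0,"twist": 0},{"jaw": 0.66,"dx": -1.5,"dy": 0,"dz": 0,"twist": 0},{"jaw": 0.66,"dx": -4.5,"dy": 0,"dz": 0,"twist": 0},{"jaw": 0.66,"dx": -9,"dy": 0,"dz": 0,"twist": 0},{"jaw": 0.66,"dx": -14,"dy": -2,"dz": -2,"twist": 0},{"jaw": 0.66,"dx": -15,"dy": -7,"dz": -8,"twist": 0},{"jaw": 0.66,"dx": -15,"dy": -13,"dz": -14,"twist": 0},{"jaw": 0.66,"dx": -15,"dy": -18,"dz": -19,"twist": 0}]}}

```text
clock: 48.38
ee_pos: [0.4339, 0.0677, 0.1963]
tool_rot: [0.708, -0.002, 0.707, 0.001]
ft_force: [0.9, -0.9, 0.1]
grip_width: 0.0561
```

>>> {"api": "move_arm", "payload": {"commands": [{"jaw": 0.66,"dx": 0,"dy": -6,"dz": 0,"twist": 0},{"jaw": 0.66,"dx": 0,"dy": -12,"dz": 0,"twist": 0},{"jaw": 0.66,"dx": 0,"dy": -18,"dz": 0,"twist": 0},{"jaw": 0.66,"dx": 0,"dy": -20,"dz": 0,"twist": 0},{"jaw": 0.66,"dx": 0,"dy": -20,"dz": 0,"twist": 0}]}}

```text
clock: 49.0
ee_pos: [0.4361, -0.1325, 0.196]
tool_rot: [0.707, -0.001, 0.707, 0.0]
ft_force: [-0.0, -0.1, 0.1]
grip_width: 0.0564
```

```bash
python3 - <<'E'
from h import *
s=snap("ad")
cv2.imwrite("pics/ad_c.png",cv2.resize(s["top"]["color"][110:230,140:300],None,fx=5,fy=5,interpolation=cv2.INTER_CUBIC)[:600])
cv2.imwrite("pics/ad_d.png",cv2.resize(s["scene"]["color"][190:290,290:450],None,fx=5,fy=5,interpolation=cv2.INTER_CUBIC)[:600])
E
```

```text
(no output)
```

View pics/ad_c.png

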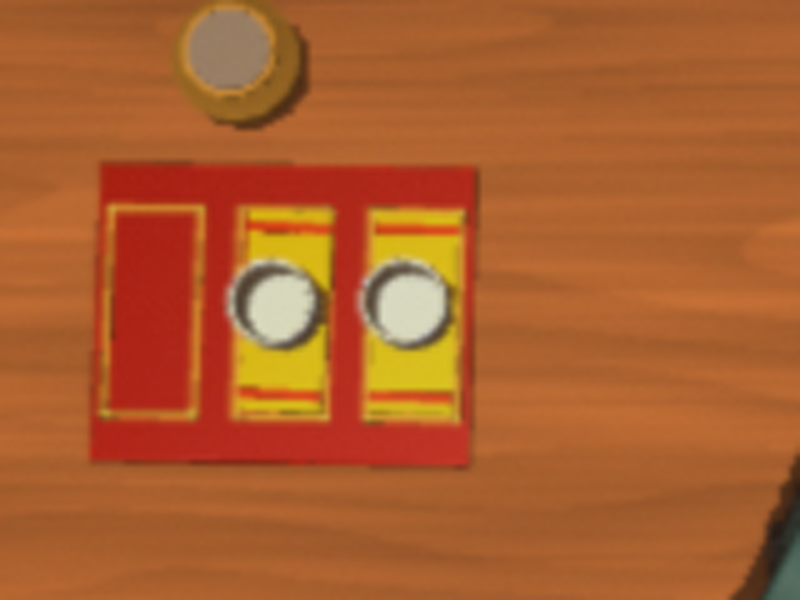

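View pics/ad_d.png

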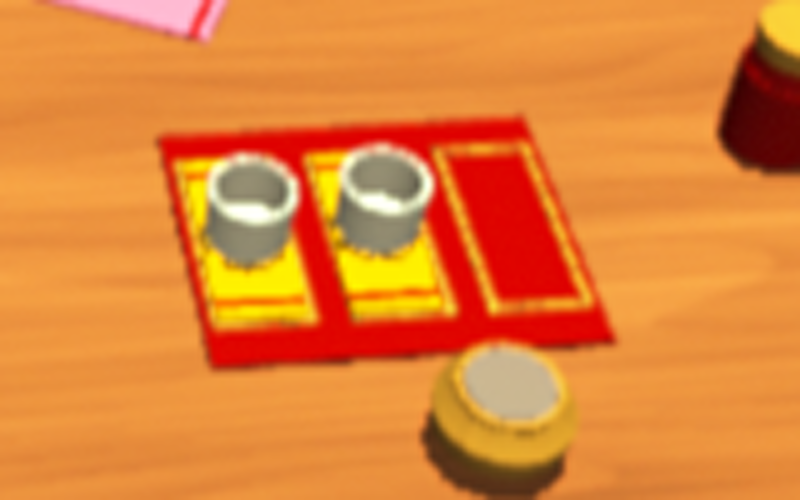

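View pics/ad_scene.png

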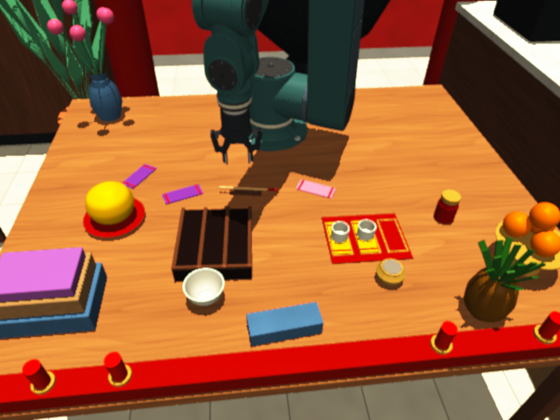

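```bash
python3 - <<'E'
from h import *
s=r.snapshot("top")
f=lambda x,y,z: np.round(plane(s,140+(x+.5)/5-.5,110+(y+.5)/5-.5,z)[:2],4)
print("cup1",f(275,304,.05),"cup2",f(406,304,.05),"place2",BD[0],"place3",loc(BD,0,-.078))
im=cv2.resize(s["color"][143:203,180:240],None,fx=10,fy=10,interpolation=cv2.INTER_CUBIC); cv2.imwrite("pics/ae.png",im); print(r.state()["clock"])
E
```

```text
cup1 [0.5888 0.2122] cup2 [0.5883 0.137 ] place2 [0.5907 0.2165] place3 [0.58906649 0.13851711]
49.15
```

View pics/ae.png

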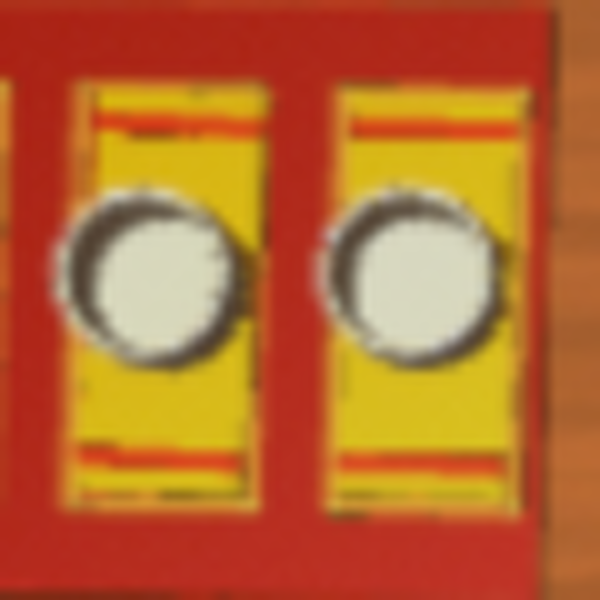

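Both plaques are within about 3 mm and 2–3° of their outlines. Both cups stand upright within about 5 mm of the plaque centres. The bystanders are unmoved in the scene view and the gripper is clear, so I'm handing in.

```bash
python3 - <<'E'
from bench import r
print(r.finish_job()); print(r.state()["clock"])
E
```

```text
the job is handed in; nothing more can be done
None
the job is handed in; nothing more can be done
```

The tea offering is set out and handed in at about 49 s; `finish_job` gave no verdict. Two plaques were present. I pushed each along its lane until it overhung the front edge by about 40 mm, gripped it there, and laid one in the middle outline and one in the right outline. A cup now stands on each.

- **Mended on the way:** after I had placed the first cup, it was found knocked aside, half on the middle plaque's left edge. I regrasped it and set it back on the plaque.
- **Plaques at the last check:** both are flat, within about 3 mm of their outline centres. The middle one is turned about 1.5–2.5° from square, a little more than when first laid.
- **Cups at the last check:** both look upright. The re-set cup is about 5 mm off its plaque's centre and the other about 2 mm; the top and scene views differ by up to about 4 mm on cup position.
- **Other objects:** the bystanders and the pink and purple look-alikes look unmoved by eye, and the gripper is clear of everything.
- **Contact force:** laying the first plaque briefly pressed the tool with about 34 N, below the 40 N limit on arm contact.

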